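# Bring the red reference standard to the read port of a carousel analyser

## Robot

A 6-joint arm with a two-finger parallel gripper is mounted at the origin on the work surface. World frame = base frame: x ahead of the robot, y to its left, z up, the work surface at z = 0. Lengths are in mm, angles in degrees, forces in N, time in s.
With the tool pointing down it reaches from about 350 to 850 mm from the base axis. Payload 8.1 kg.
Tool frame: the origin (TCP) lies between the finger pads; the fingertips stand 22 mm ahead of it and the grasp point (between the pads) lies 3 mm ahead of it; z points along the fingers, y is the direction in which the jaws open and shut (so a half turn about z gives the same grasp; the last joint's range is limited). The gripper opens to 85 mm and grips with 20 to 120 N. Pads are 22 mm wide; open, the fingers measure 114 mm over their backs; the gripper's body (76 mm by 85 mm) begins 54 mm behind the grasp point. The pads swing forward as they close: fully open they stand 13 mm farther back than shut.
Start: joints at [-77.888, 7.471, 85.268, -0, 87.261, -4.893], TCP at [175.497, -573.765, 253.292] pointing down, gripper open.
Joint ranges: [-169.43, 169.43], [-51.17, 129.36], [1.28, 143.12], [-76.62, 256.62], [0, 156.53], [-152.29, 152.29]. Speed limits (degrees/s): [136.94, 136.94, 159.86, 180, 180, 180].

## Interface

Orientations are given as [roll, pitch, yaw] about the fixed x, y, z axes, in that order (R = Rz(yaw) Ry(pitch) Rx(roll)).
In Python, from bench import r gives the robot as it stands.
- The arm moves only by the tool drive_tool, never from a script. Its argument "moves" is a list of rows, each a list of 2 entries, a list of its own where there are three numbers: the shift along the world's x, y, z in mm, then the turn about the world's z in degrees. A call has exactly 8 rows; each row is the pose to reach, as a shift and turn from the pose commanded when the call began; what a row does not reach only later rows make up. A row lasts 1/12 s, in which the tool goes at most 41.7 mm and 7.16 degrees, less where a joint would pass 70% of its speed; a pose out of reach is approached as far as the arm can. A call with a gripper value outside its range is refused whole. "fingers" is the finger opening in mm, from 0 to 85.4, set as the call begins (left out, the last holds). The fingers move at their own pace and stop on an object; "squeeze" is the grip in N (left out, the last holds). Time passes only in rows, so rows that repeat a pose let the fingers close, or fill a call up. It gives the time, the measured TCP pose, the force and the opening at its end, in the units of the state.
- r.sense(): the state, without advancing time (a new reading comes with each control period).
- r.snapshot(name): name is "scene" or "top" or "wrist"; returns a dict with "pixels" (420x560x3 uint8, red, green, blue), "camera_matrix" (3x3 intrinsics, pixels), "xyz" and "orientation" of the camera in the world. Camera axes: x right, y down, z forward; pixel columns grow to the right and rows downward; lengths in mm; the calibration is good to about 2 mm. A picture is of the moment at which its call begins. There is no depth.
- r.hand_in(): hands the job in, once; it reports no verdict.
The state is a dict: "time": time; "joint_pos": joint angles; "qd": joint speeds; "joint_efforts": joint torques, N m; "tool_pos": TCP position; "tcp_rot": TCP orientation; "ft_force": force on the tool from outside, world axes, zero at the start; "wrist_torque": the same for the moment, N m; "finger_gap": finger opening in mm.
Only numpy, scipy, OpenCV 4.12 (cv2) and the standard library are available. Lean on these libraries where they do the work, as an engineer would, in place of code of your own. Each camera call takes 0.05 s, during which the arm holds its last target.

## Task

Take the red glass standard out of the rack, stand it in the open well of the analyser's carousel and let go of it. Then turn the carousel by pushing gently and slowly on one of its posts until the red standard drops down into the read port near the orange index mark and locks the carousel. Lean on the post in the same direction with about 8 N for half a second to be sure that it has locked, never pushing with more than 18 N, and then back away. Leave the other standards and everything else on the bench alone.

Things in the scene. Friction and masses are not known exactly. Their poses are not given: they have to be found in the camera images.
- red_centre (a point): centre of the red standard: a loose, solid glass cylinder 16 mm in diameter and 80 mm tall (about 40 g), red with a black top 18 mm long, tapered to 9 mm over the lowest 7 mm; its z axis is its long axis, this point lies half-way up (40 mm above its foot). It starts upright in one of the four rack holes, its foot 15 mm above the table, its upper 50 mm standing clear of the rack
- rack: fixed white rack, 200 x 50 x 45 mm, with four holes 20 mm in diameter in a row along its own x axis, 48 mm apart; origin at the centre of its underside on the table. Grasp standards with the fingers closing along the rack's y axis
- analyser: fixed analyser with a white 250 x 250 mm carousel housing, 44 mm high, and a console with a screen along its +y side (from 125 to 275 mm from the origin, up to 102 mm high); origin on the table on the carousel's vertical axis, z up, x towards the orange index mark
- axis (a point): point on the carousel's vertical axis at the height of the metal deck's top, 50 mm above the table
- carousel: grey hub with four arms (top 63 mm above the table). Turns either way without end; 1 to 2 N at a post keeps it moving, and it stops at once when not pushed; meet a post slowly. When the well comes over the port slowly (50 mm/s or less) the standard drops 25 mm (centre then 65 mm above the table) and locks it within 3 mm of play: the push force climbs sharply. Over 18 N on it does damage
- well (a point): centre of the mouth of the carousel's only well: a round blue holder 36 mm across, its top 80 mm above the table, with an upright through-hole 18 mm in diameter, with a funnel mouth 28 mm wide and 8 mm deep, 80 mm from the axis. A standard put in it rides with its foot on the metal deck (50 mm above the table), its centre then 90 mm above the table. The point turns with the carousel
- post_a (a point): centre of the top of an upright steel push post, 14 mm in diameter (a roller, free to spin on its pin), at 90 mm from the carousel's axis and a quarter turn counter-clockwise (from above) from the well; it rises from its arm (62 mm above the table) to 110 mm above the table.
- post_b (a point): top centre of a like post, opposite the well
- post_c (a point): top centre of a like post, a quarter turn clockwise from the well
- index_mark (a point): top of the orange index mark, 16 x 12 mm, on the housing's rim, 116 mm from the axis, 47 mm above the table
- under_mark (a point): point on the deck's top in line with the index mark, 80 mm from the axis. The deck plate is adjustable and sits slightly turned in the housing: the true centre of the read port, a 19 mm hole 25 mm deep in the deck, lies 80 mm from the axis but up to 12 mm to either side of this point along the circle, so it has to be found by feel.
- blue_centre (a point): centre of the blue standard, same size as the red one, in another rack hole; leave it alone
- amber_centre (a point): centre of the amber-yellow standard, same size as the red one, in another rack hole; leave it alone
- green_centre (a point): centre of the green standard, same size as the red one, in another rack hole; leave it alone
- lid: loose round black lid, 124 mm across, 28 mm high, near the left of the robot; origin at the centre of its underside; leave it alone
- beaker: glass beaker, 68 mm across, 90 mm tall; origin at the centre of its underside; leave it alone
- bottle: white bottle with blue cap, 60 mm across, 110 mm tall; origin at the centre of its underside; leave it alone
- tipbox: pipette-tip box with a blue top, 120 x 85 x 57 mm; origin at the centre of its underside; leave it alone
- mouse: black computer mouse, 100 x 60 x 30 mm; origin at the centre of its underside; leave it alone

How it is judged:
By the outcome, as a careful person would: the job done as asked, in the order asked, and still so for the second after the job is handed in, with the robot touching nothing.
It also fails if it takes over 72 s, if anything falls off the work surface, if the arm or the gripper's body presses on something with over 40 N, if the wrist force passes 120 N, or if a joint passes its speed limit or range.

## Working session

There is one attempt and no reset: what is moved stays moved. The work goes in short steps, Python scripts to look and compute and a tool call to move; the robot and the scene stay as the last step left them, time stands still between calls to the robot, and variables do not carry over. Pictures are saved under pics/ and viewed, and the job is handed in when it is done.

Besides the shell and the picture viewer there is one more tool, called after "Call:" as name([rows], argument=value, ...), one row to a line, values as JSON. drive_tool: Moves the arm, as the interface text tells. Its arguments: {"type":"object","properties":{"moves":{"type":"array","items":{"type":"array"}},"fingers":{"type":"number"},"squeeze":{"type":"number"}},"required":["moves"]}

```bash
mkdir -p pics; ls
cat > h.py <<'E'
import numpy as np,cv2,pickle
from bench import r
from scipy.spatial.transform import Rotation as R
def snap(cam,name):
    s=r.snapshot(cam); cv2.imwrite(f'pics/{name}.png',cv2.cvtColor(np.asarray(s['pixels']),cv2.COLOR_RGB2BGR))
    pickle.dump({k:np.asarray(v) for k,v in s.items()},open(f'pics/{name}.pkl','wb')); return s
def load(n): return pickle.load(open(f'pics/{n}.pkl','rb'))
def rot(o):
    o=np.asarray(o,float)
    if o.shape==(3,3): return o
    return R.from_euler('xyz',o,degrees=True).as_matrix()
def ray(n,u,v):
    s=load(n); d=rot(s['orientation'])@np.linalg.solve(s['camera_matrix'],[u,v,1.]); return s['xyz'].astype(float),d/np.linalg.norm(d)
def atz(n,u,v,z):
    o,d=ray(n,u,v); return o+d*(z-o[2])/d[2]
def tri(*obs):
    A=np.zeros((3,3));b=np.zeros(3);L=[]
    for n,u,v in obs:
        o,d=ray(n,u,v);P=np.eye(3)-np.outer(d,d);A+=P;b+=P@o;L.append((o,d))
    p=np.linalg.solve(A,b)
    return p,[np.linalg.norm(np.cross(p-o,d)) for o,d in L]
def proj(n,p):
    s=load(n); c=rot(s['orientation']).T@(np.asarray(p,float)-s['xyz']); q=s['camera_matrix']@c; return q[:2]/q[2]
def crop(n,out,u0,v0,u1,v1,k):
    im=cv2.imread(f'pics/{n}.png')[v0:v1,u0:u1]; cv2.imwrite(f'pics/{out}.png',cv2.resize(im,None,fx=k,fy=k,interpolation=cv2.INTER_CUBIC))
E
python3 - <<'E'
from h import *
for c in('scene','top','wrist'):
    s=snap(c,c+'0'); print(c,s['xyz'],s['orientation'],s['camera_matrix'])
print(r.sense())
E
```

```text
pics
scene [1091.38199972  320.25204897 1019.98216361] [-142.86458785    0.94951823  124.15631499] [[480.02300955   0.         280.33610132]
 [  0.         480.02300955 210.29878444]
 [  0.           0.           1.        ]]
top [ 325.06482803  -98.31705129 1564.16377966] [-171.61106403   -0.44475938  -88.76946107] [[515.19112978   0.         276.98360539]
 [  0.         515.19112978 213.2117041 ]
 [  0.           0.           1.        ]]
wrist [ 255.60307256 -548.1942498   374.11265504] [ 1.60968744e+02  1.12250091e-01 -7.29409063e+01] [[314.43802317   0.         278.82782862]
 [  0.         314.43802317 212.58935504]
 [  0.           0.           1.        ]]
{'time': 0.15, 'joint_pos': array([-7.78872556e+01,  7.50656222e+00,  8.53168083e+01, -1.99104827e-03,
        8.72599255e+01, -4.89504051e+00]), 'qd': array([ 0.04067132, -0.17635401, -0.18792256, -0.05645352,  0.08367991,
        0.04727862]), 'joint_efforts': array([ 2.84344649e-03, -5.70062184e+01, -5.01158631e+01, -4.03460774e-05,
        9.63443366e-03,  2.14905657e-05]), 'tool_pos': array([ 175.40763436, -573.37317119,  252.45299622]), 'tcp_rot': array([-1.79916838e+02, -5.12633006e-03,  1.70078779e+01]), 'ft_force': array([ 0.80068159, -0.01495032,  0.38062327]), 'wrist_torque': array([-0.04599096, -0.00959829, -0.00063407]), 'finger_gap': 85.27425090303534}
```

View pics/scene0.png

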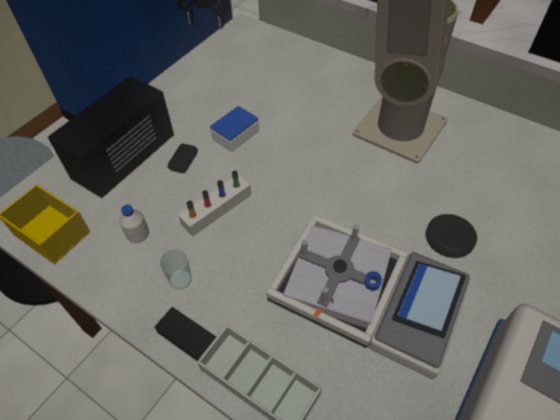

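View pics/top0.png

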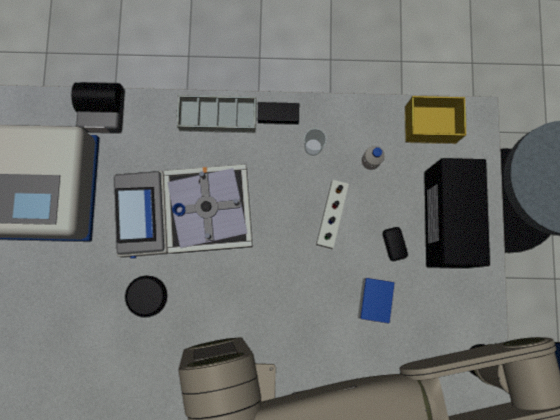

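View pics/wrist0.png

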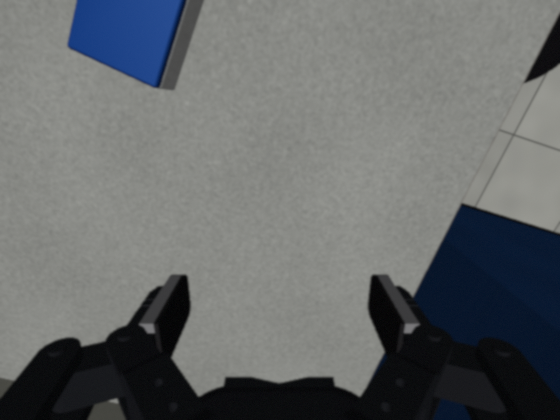

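Run:
```python
from h import *
crop('scene0','c1',170,160,260,240,8)
crop('scene0','c2',260,210,420,340,5)
crop('top0','c3',155,155,260,260,7)
crop('top0','c4',310,170,360,255,7)
```

```text
(no output)
```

View pics/c1.png

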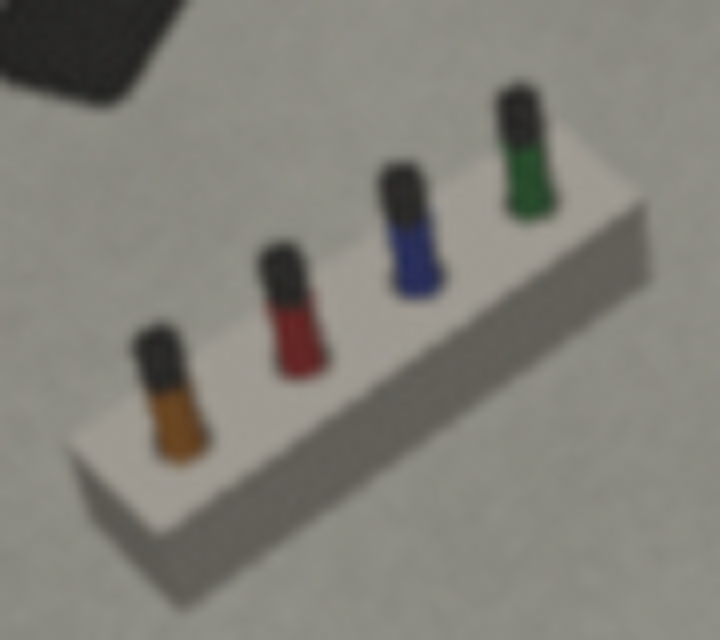

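View pics/c2.png

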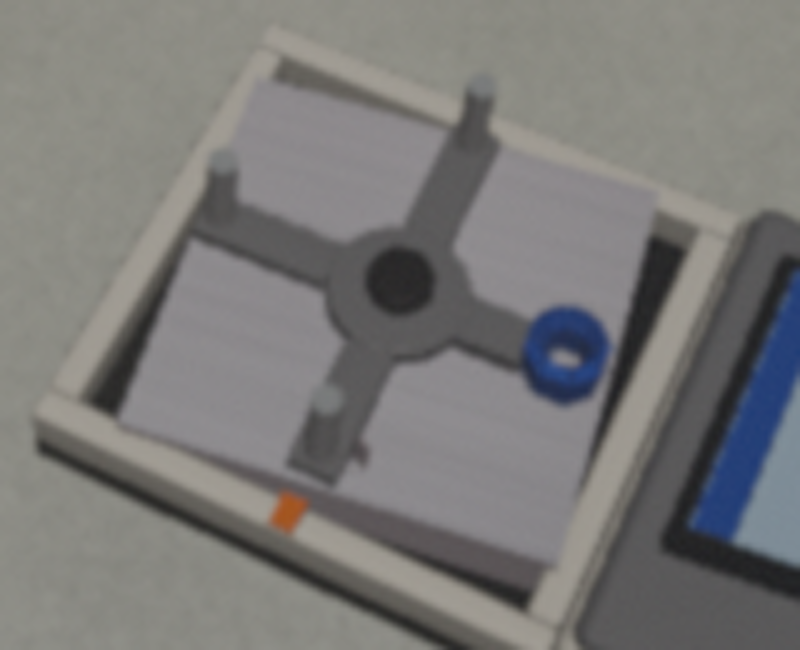

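View pics/c3.png

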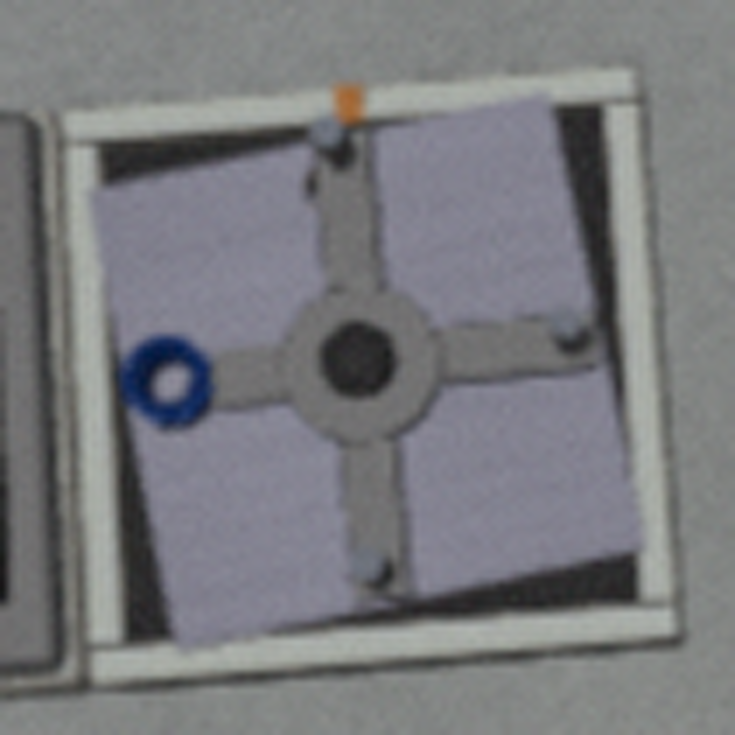

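View pics/c4.png

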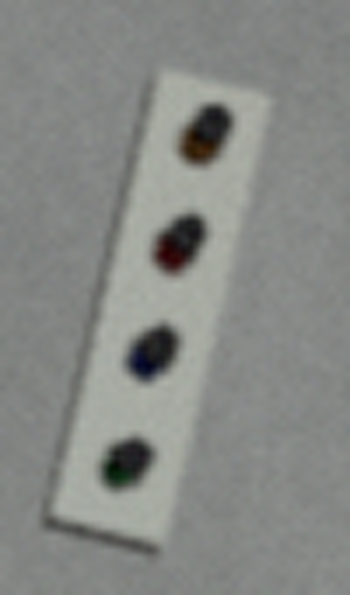

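```bash
cat >> h.py <<'E'
def cp(u0,v0,k,x,y): return u0+(x+.5)/k-.5, v0+(y+.5)/k-.5
E
python3 - <<'E'
from h import *
S=lambda x,y:('scene0',*cp(260,210,5,x,y)); T=lambda x,y:('top0',*cp(155,155,7,x,y))
S1=lambda x,y:('scene0',*cp(170,160,8,x,y)); T1=lambda x,y:('top0',*cp(310,170,7,x,y))
pts=dict(well=(S(567,350),T(168,381),80),a=(S(481,87),T(372,563),110),b=(S(223,160),T(570,325),110),c=(S(327,398),T(328,132),110),hub=(S(401,280),T(358,360),63),idx=(S(289,511),T(349,103),47),
red=(S1(281,254),T1(191,227),95),amber=(S1(157,336),T1(217,119),95),blue=(S1(402,174),T1(165,338),95),green=(S1(519,95),T1(139,450),95))
P={}
for n,(s,t,z) in pts.items():
    p,e=tri(s,t); P[n]=p; print(n,p.round(1),np.round(e,1),'scene',atz(*s,z).round(1)[:2],'top',atz(*t,z).round(1)[:2])
for n in('well','a','b','c','idx'):
    d=P[n]-P['hub']; print(n,np.hypot(d[0],d[1]),np.degrees(np.arctan2(d[1],d[0])))
d=P['amber']-P['green'];print(np.linalg.norm(d),np.degrees(np.arctan2(d[1],d[0])))
E
```

```text
well [551.4 184.   69.6] [0.6 0.6] scene [557.1 186. ] top [550.  181.6]
a [472.5  91.5 107.5] [1.5 1.5] scene [473.5  93.5] top [472.9  89.8]
b [572.3  14.1 107.4] [1. 1.] scene [573.3  15.8] top [572.4  13. ]
c [650.5 116.  109.3] [0.8 0.8] scene [650.5 116.9] top [650.7 115.2]
hub [561.8 104.8  71.1] [0.6 0.6] scene [557.  103.5] top [563.4 105.3]
idx [677.2 116.7  47.6] [0.9 0.9] scene [676.5 117.4] top [677.7 116. ]
red [ 577.4 -276.3   97.9] [1.2 1.2] scene [ 575.3 -277.1] top [ 578.6 -277.6]
amber [ 623.3 -287.2   97.6] [0.8 0.8] scene [ 621.6 -288.1] top [ 624.4 -288.2]
blue [ 530.8 -265.6   97.6] [1.5 1.5] scene [ 528.6 -265.9] top [ 532.1 -267.1]
green [ 484.2 -255.    98. ] [1.7 1.7] scene [ 481.5 -255.3] top [ 485.5 -256.7]
well 79.9463600735558 97.49644189314937
a 90.29580526713542 -171.56163387113324
b 91.2973019029174 -83.40395804371104
c 89.37171155782151 7.234078642634719
idx 115.98589437517116 5.907840119843568
142.81025871106215 -13.043691809636634
```

Call:
drive_tool([
  [[20,15,0],-4],
  [[50,37,0],-8],
  [[82,61,0],-12],
  [[114,85,0],-16],
  [[146,108,0],-20],
  [[178,132,0],-24],
  [[210,156,0],-27],
  [[242,180,0],-30],
], fingers=50, squeeze=30)

```text
time: 0.82
tool_pos: [418.7, -392.2, 253.1]
tcp_rot: [-180.0, 0.0, -13.2]
ft_force: [0.1, -0.6, 0.0]
finger_gap: 50.2
```

Call:
drive_tool([
  [[32,24,0],0],
  [[64,48,-5],0],
  [[96,71,-15],0],
  [[125,93,-25],0],
  [[145,107,-30],0],
  [[158,117,-33],0],
  [[160,118,-33],0],
  [[160,118,-33],0],
])

```text
time: 1.48
tool_pos: [577.7, -275.4, 219.8]
tcp_rot: [180.0, 0.1, -12.9]
ft_force: [-0.9, -0.1, -0.0]
finger_gap: 49.7
```

Run:
```python
from h import *
snap('wrist','w1'); s=r.sense(); print(s['time'],s['tool_pos'],s['tcp_rot'],s['ft_force'],s['finger_gap'])
print(load('w1')['xyz'],load('w1')['orientation'])
```

```text
1.5333 [ 577.15546819 -276.26300238  220.3401972 ] [ 1.79972071e+02  2.47035029e-02 -1.29835889e+01] [ 0.49754911  0.37329985 -0.90144274] 50.00704049912971
[ 659.4835842  -293.21950348  341.53143055] [ 1.60909999e+02 -4.47395082e-02 -1.02860701e+02]
```

View pics/w1.png

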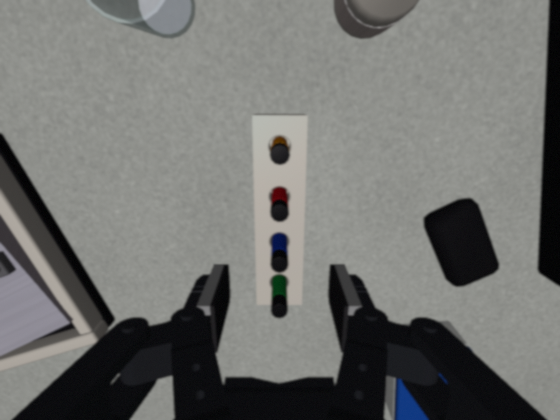

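Run:
```python
from h import *
crop('w1','c5',220,130,340,330,4)
```

```text
(no output)
```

View pics/c5.png

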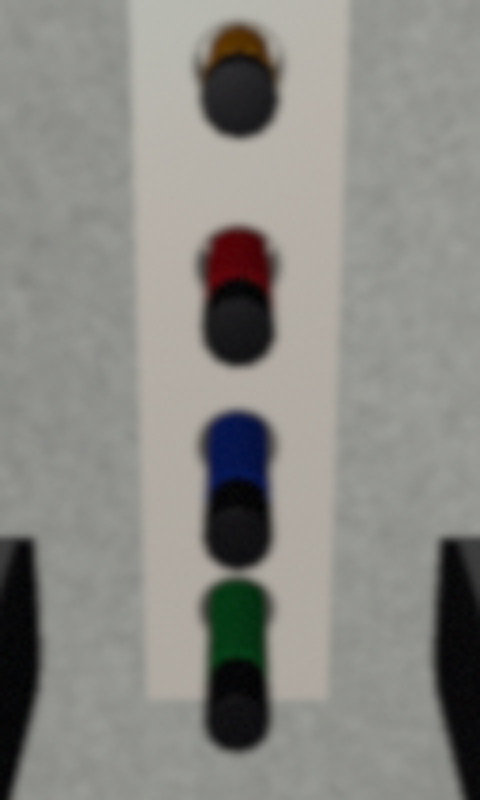

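Run:
```python
from h import *
for n,x,y,sx,sy,tx,ty in(('amber',239,96,157,336,217,119),('red',238,329,281,254,191,227),('blue',238,533,402,174,165,338),('green',238,716,519,95,139,450)):
    w=('w1',*cp(220,130,4,x,y)); s=('scene0',*cp(170,160,8,sx,sy)); t=('top0',*cp(310,170,7,tx,ty))
    p,e=tri(w,s,t); q,_=tri(w,t); print(n,atz(*w,95).round(1),p.round(1),np.round(e,1),q.round(1))
```

```text
amber [ 623.6 -285.7   95. ] [ 623.7 -286.5   98.4] [0.9 0.7 1.3] [ 623.8 -286.7   99.7]
red [ 576.8 -274.8   95. ] [ 577.7 -275.7   98.5] [0.7 1.  1.5] [ 578.1 -276.1  100. ]
blue [ 530.6 -264.3   95. ] [ 531.3 -265.2   97.7] [0.9 1.4 1.7] [ 532.  -265.7   98.3]
green [ 484.3 -253.7   95. ] [ 484.7 -254.7   97.4] [1.3 1.8 1.9] [ 485.6 -255.3   97.5]
```

Call:
drive_tool([
  [[0,1,-20],0],
  [[0,1,-50],0],
  [[0,1,-80],0],
  [[0,1,-110],0],
  [[0,1,-130],0],
  [[0,1,-140],0],
  [[0,1,-142],0],
  [[0,1,-142],0],
], fingers=40)

```text
time: 2.2
tool_pos: [577.0, -275.7, 78.8]
tcp_rot: [180.0, 0.0, -13.1]
ft_force: [-0.2, 0.2, 1.0]
finger_gap: 40.1
```

Call:
drive_tool([
  [[0,0,0],0],
  [[0,0,0],0],
  [[0,0,0],0],
  [[0,0,0],0],
  [[0,0,0],0],
  [[0,0,0],0],
  [[0,0,0],0],
  [[0,0,0],0],
], fingers=10, squeeze=30)

```text
time: 2.87
tool_pos: [578.9, -275.8, 80.8]
tcp_rot: [179.9, -0.2, -13.0]
ft_force: [-0.3, 0.0, 7.3]
finger_gap: 14.8
```

Run:
```python
from h import *
snap('wrist','w2');snap('scene','s2'); s=r.sense(); print(s['time'],s['tool_pos'],s['tcp_rot'],s['ft_force'],s['wrist_torque'],s['finger_gap'])
crop('s2','c6',160,140,270,240,6)
```

```text
2.9667 [ 578.87580379 -275.77022899   80.83603362] [179.90695142  -0.21274048 -12.98501689] [-1.62692338 -1.65741559  7.05807509] [-0.19107781  0.17822139  0.03055124] 15.27734261444522
```

View pics/w2.png

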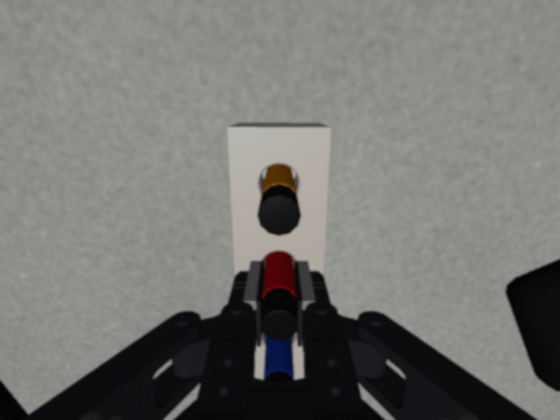

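View pics/c6.png

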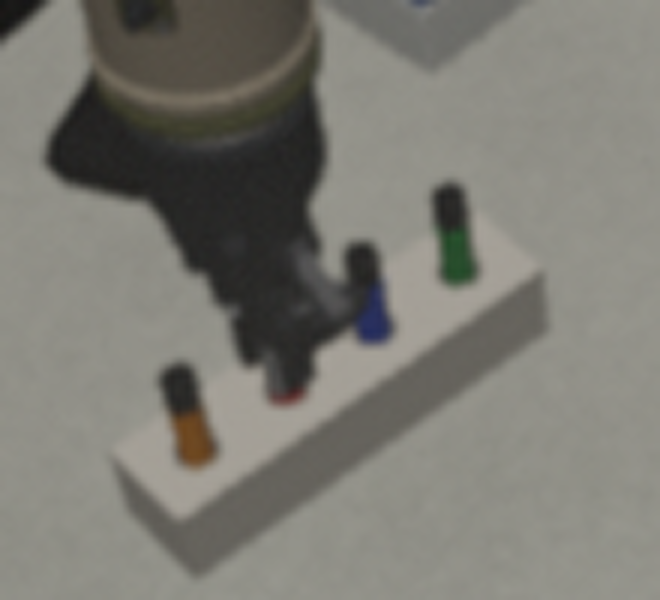

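Call:
drive_tool([
  [[0,0,5],0],
  [[0,0,12],0],
  [[0,0,25],0],
  [[0,0,45],0],
  [[0,0,65],0],
  [[0,0,90],0],
  [[0,10,115],6],
  [[0,30,130],12],
])

```text
time: 3.63
tool_pos: [578.2, -246.7, 213.0]
tcp_rot: [179.8, -0.2, -0.9]
ft_force: [1.2, -0.4, 0.4]
finger_gap: 14.9
```

Call:
drive_tool([
  [[-2,35,5],7],
  [[-4,70,5],14],
  [[-6,105,5],21],
  [[-8,140,5],28],
  [[-10,175,5],35],
  [[-12,210,5],42],
  [[-14,245,5],49],
  [[-16,275,5],56],
])

```text
time: 4.3
tool_pos: [561.1, 32.6, 214.8]
tcp_rot: [180.0, -0.1, 55.4]
ft_force: [0.4, -0.0, -0.3]
finger_gap: 14.9
```

Run:
```python
from h import *
snap('wrist','w3'); s=r.sense(); print(s['time'],s['tool_pos'],s['tcp_rot'],s['ft_force'],s['wrist_torque'],s['finger_gap'],s['joint_pos'])
```

```text
4.35 [560.72281134  37.33434674 214.72618673] [-179.92484281   -0.19280461   56.06764939] [-0.2957499   3.4700905  -0.39069149] [ 0.12446597 -0.05020813 -0.02350732] 15.17579144512915 [-1.5425355   2.74364929 94.32717727  0.2046425  82.88940188 32.36442743]
```

View pics/w3.png

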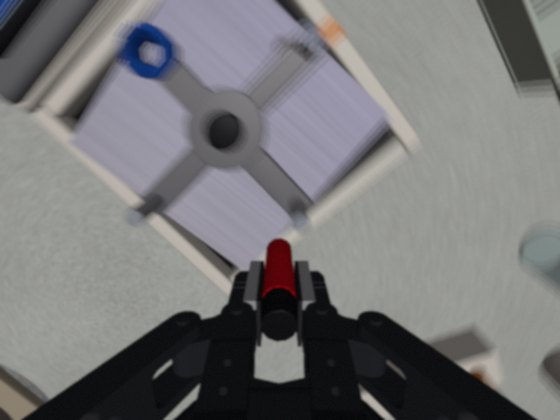

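Call:
drive_tool([
  [[-2,20,0],7],
  [[-4,40,0],14],
  [[-6,60,0],21],
  [[-8,75,0],28],
  [[-10,80,0],35],
  [[-10,80,0],40],
  [[-10,80,0],40],
  [[-10,80,0],40],
])

```text
time: 5.02
tool_pos: [551.6, 110.2, 214.2]
tcp_rot: [180.0, -0.0, 94.8]
ft_force: [0.8, -0.0, -0.6]
finger_gap: 15.3
```

Run:
```python
from h import *
snap('wrist','w4'); s=r.sense(); print(s['time'],s['tool_pos'],s['tcp_rot'],s['ft_force'],s['finger_gap'])
print([proj('w4',p) for p in ((551,184,80),(650,116,110),(562,105,63))])
```

```text
5.0667 [551.63463476 110.04439294 213.99048577] [1.79964960e+02 1.72951787e-03 9.47877727e+01] [ 0.21483743 -0.54224287 -0.54370824] 15.087874282785293
[array([286.16945616, 119.44709773]), array([406.94571085, 224.36687759]), array([289.75653285, 209.37301522])]
```

View pics/w4.png

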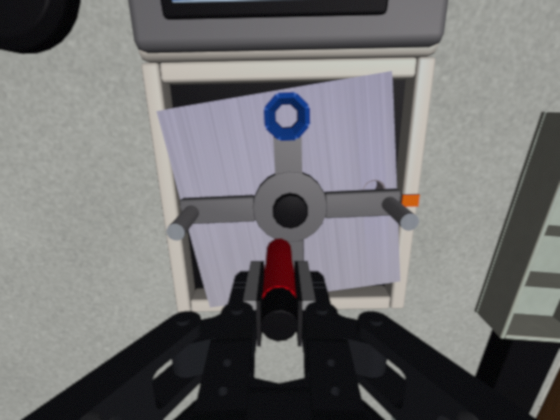

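Run:
```python
from h import *
crop('w4','c7',240,80,340,180,7)
crop('w4','c8',240,230,320,350,6)
crop('w4','c9',340,160,430,240,8)
```

```text
(no output)
```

View pics/c7.png

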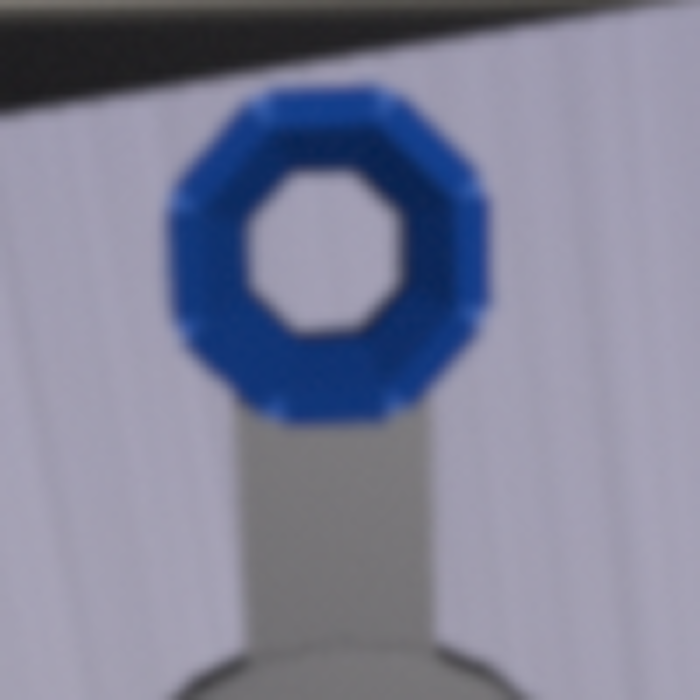

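View pics/c8.png

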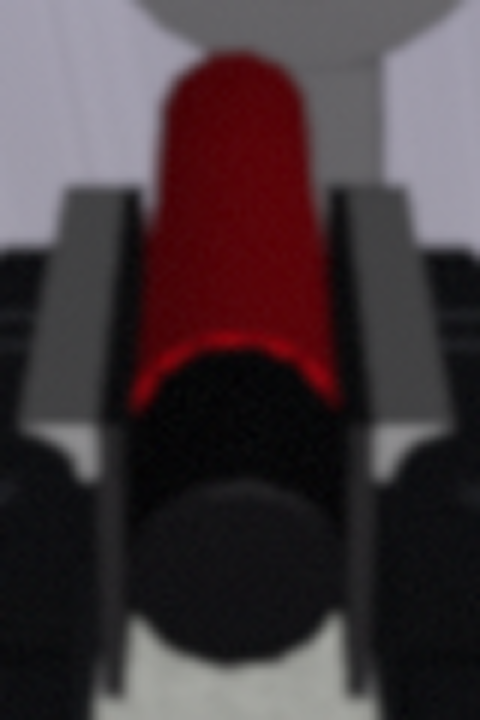

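View pics/c9.png

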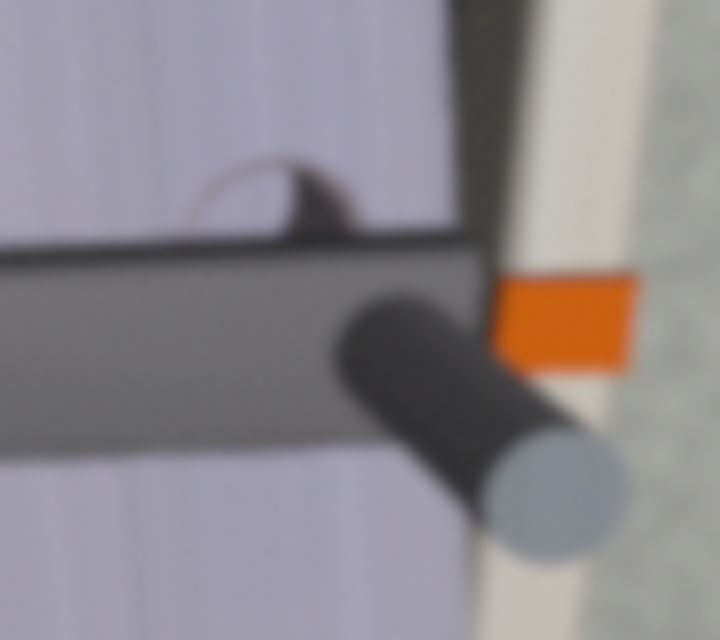

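Run:
```python
from h import *
w=('w4',*cp(240,80,7,329,252)); print('well',atz(*w,80))
print('tri', tri(w,('top0',*cp(155,155,7,168,381)))[0], tri(w,('top0',*cp(155,155,7,168,381)),('scene0',*cp(260,210,5,567,350))))
hole=('w4',*cp(240,80,7,325,250)); print('hole72/50',atz(*hole,72),atz(*hole,50))
po=('w4',*cp(340,160,8,273,242)); P=atz(*po,50); 
ix=atz('w4',*cp(340,160,8,568,323),47)
pc=('w4',*cp(340,160,8,557,495)); pcp=atz(*pc,110)
pa=None
hub=atz('w4',290,210,63)
print('port',P,'idx',ix,'postc',pcp,tri(pc,('top0',*cp(155,155,7,328,132)),('scene0',*cp(260,210,5,327,398))),'hub',hub)
pb=atz('w4',177,231,110);print('pa(left)',pb)
# standard
s=r.sense(); T=s['tool_pos']; rr=R.from_euler('xyz',s['tcp_rot'],degrees=True).as_matrix()
t=('w4',*cp(240,230,6,237,572))
for h in(225,230,235,240,245): 
    p=atz(*t,h); print(h,p-T)
for h in (135,140,145,150,155,160): print('foot pred', h, [ (proj('w4',(T[0],T[1]+dy,h))-[239.58,229.58])*6 for dy in(0,)])
```

```text
well [551.04358674 186.90880639  80.        ]
tri [552.34054539 185.85418921  59.64350565] (array([551.35728579, 184.91037978,  69.19550281]), [np.float64(1.6822142527966182), np.float64(1.3363588106221642), np.float64(0.5654535800054925)])
hole72/50 [550.76603189 186.85399134  72.        ] [551.27523369 186.22541062  50.        ]
port [639.38748896 126.70691142  50.        ] idx [677.38771822 119.12646183  47.        ] postc [651.1903434  118.51665702 110.        ] (array([650.93542533, 116.77769362, 109.15866991]), [np.float64(1.5877653616560452), np.float64(1.3940907239659817), np.float64(0.7751604335919788)]) hub [562.2802084  104.41730255  63.        ]
pa(left) [473.57882438  95.32654603 110.        ]
225 [ 0.5357322  -3.90212984 11.00951423]
230 [ 0.19716362  0.07444299 16.00951423]
235 [-0.14140497  4.05101582 21.00951423]
240 [-0.47997355  8.02758864 26.00951423]
245 [-0.81854214 12.00416147 31.00951423]
foot pred 135 [array([235.59089788,  26.69553123])]
foot pred 140 [array([235.54141289,  43.93892078])]
foot pred 145 [array([235.48967868,  61.96606835])]
foot pred 150 [array([235.43553832,  80.83165241])]
foot pred 155 [array([235.37881997, 100.59555869])]
foot pred 160 [array([235.31933499, 121.32351517])]
```

Call:
drive_tool([
  [[0,15,0],0],
  [[0,35,-10],0],
  [[0,55,-25],0],
  [[0,68,-38],0],
  [[0,74,-46],0],
  [[0,76,-49],0],
  [[0,76,-49],0],
  [[0,76,-49],0],
])

```text
time: 5.73
tool_pos: [551.7, 185.5, 164.5]
tcp_rot: [-180.0, 0.0, 95.0]
ft_force: [0.4, -0.7, -0.2]
finger_gap: 15.0
```

Run:
```python
from h import *
snap('wrist','w5'); snap('scene','s5'); s=r.sense(); print(s['time'],s['tool_pos'],s['tcp_rot'],s['ft_force'],s['finger_gap'])
crop('w5','c10',220,190,340,370,4);crop('s5','c11',320,200,420,320,6)
```

```text
5.8333 [552.15014965 185.55866028 165.23301318] [1.79925271e+02 2.38258214e-03 9.49458087e+01] [-0.14158781  0.28874587 -0.70947331] 15.329807180724279
```

View pics/c10.png

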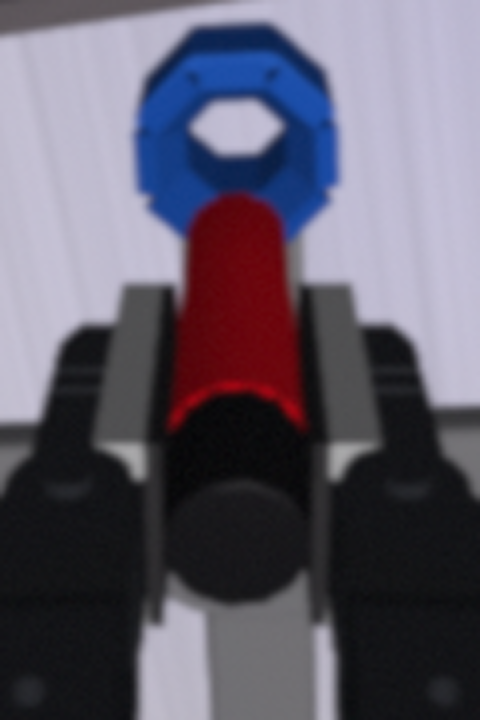

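View pics/c11.png

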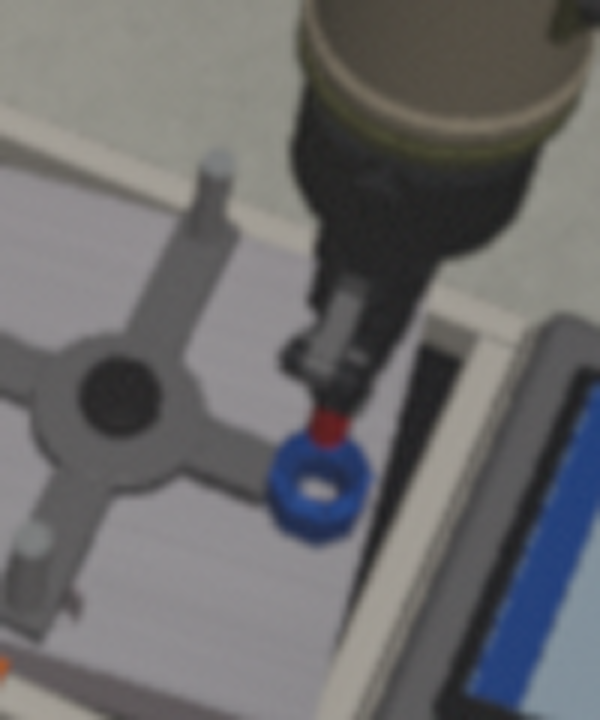

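```bash
cat > ov.py <<'E'
from h import *
def ov(n,out,box,k,circs):
    u0,v0,u1,v1=box
    im=cv2.resize(cv2.imread(f'pics/{n}.png')[v0:v1,u0:u1],None,fx=k,fy=k,interpolation=cv2.INTER_CUBIC)
    for (c,rad,col) in circs:
        a=np.linspace(0,2*np.pi,60)
        p=np.array([((proj(n,(c[0]+rad*np.cos(t),c[1]+rad*np.sin(t),c[2]))-[u0,v0])+.5)*k-.5 for t in a])
        cv2.polylines(im,[p.round().astype(int)],True,col,1)
    cv2.imwrite(f'pics/{out}.png',im)
E
python3 - <<'E'
from ov import *
T=r.sense()['tool_pos']
x,y=551.5,186.9; G=(0,255,0);Y=(0,255,255)
C=[((x,y,80),18,G),((x,y,80),14,G),((x,y,72),9,G),((x,y,50),9,Y)]
sx,sy=T[0]-.3,T[1]-1.5; z0=T[2]-65.8
C+=[((sx,sy,z0+80),8,Y),((sx,sy,z0+62),8,Y),((sx,sy,z0+7),8,Y),((sx,sy,z0),4.5,Y)]
ov('w5','o1',(220,190,340,340),5,C)
x,y=552.5,184.5
C[:4]=[((x,y,80),18,G),((x,y,80),14,G),((x,y,72),9,G),((x,y,50),9,Y)]
ov('s5','o2',(340,250,400,300),10,C)
E
```

```text
(no output)
```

View pics/o1.png

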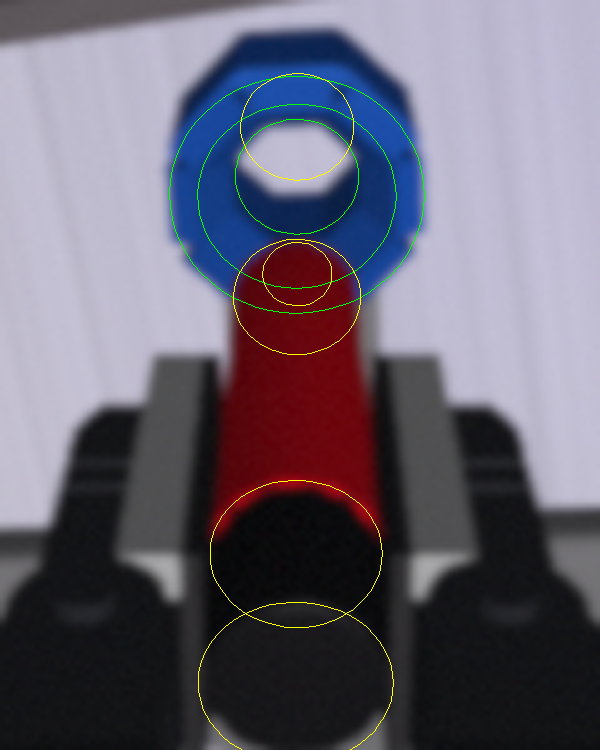

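View pics/o2.png

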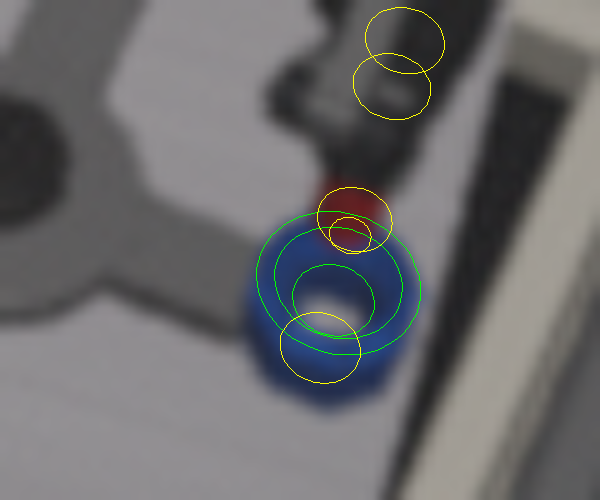

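Call:
drive_tool([
  [[0,1,-4],0],
  [[0,1.5,-9],0],
  [[0,1.5,-14],0],
  [[0,1.5,-18],0],
  [[0,1.5,-20],0],
  [[0,1.5,-22],0],
  [[0,1.5,-23],0],
  [[0,1.5,-23],0],
])

```text
time: 6.5
tool_pos: [551.3, 187.7, 141.0]
tcp_rot: [-180.0, 0.0, 95.0]
ft_force: [-0.4, 0.7, -0.7]
finger_gap: 15.3
```

Call:
drive_tool([
  [[0,0,-1],0],
  [[0,0,-2],0],
  [[0,0,-3],0],
  [[0,0,-4],0],
  [[0,0,-5],0],
  [[0,0,-6],0],
  [[0,0,-6],0],
  [[0,0,-6],0],
])

```text
time: 7.17
tool_pos: [551.4, 187.7, 135.2]
tcp_rot: [-180.0, 0.0, 95.0]
ft_force: [0.1, 0.6, -0.8]
finger_gap: 15.1
```

Run:
```python
from ov import *
snap('wrist','w6'); s=r.sense(); print(s['time'],s['tool_pos'],s['tcp_rot'],s['ft_force'],s['wrist_torque'],s['finger_gap'])
crop('w6','c12',220,190,340,340,5)
```

```text
7.2167 [551.50277462 187.73988271 135.28934293] [-1.79999114e+02  5.42511063e-04  9.50050662e+01] [ 0.85729424  0.4171022  -0.39335756] [-0.00051996 -0.0271752   0.00651479] 15.364139957701042
```

View pics/c12.png

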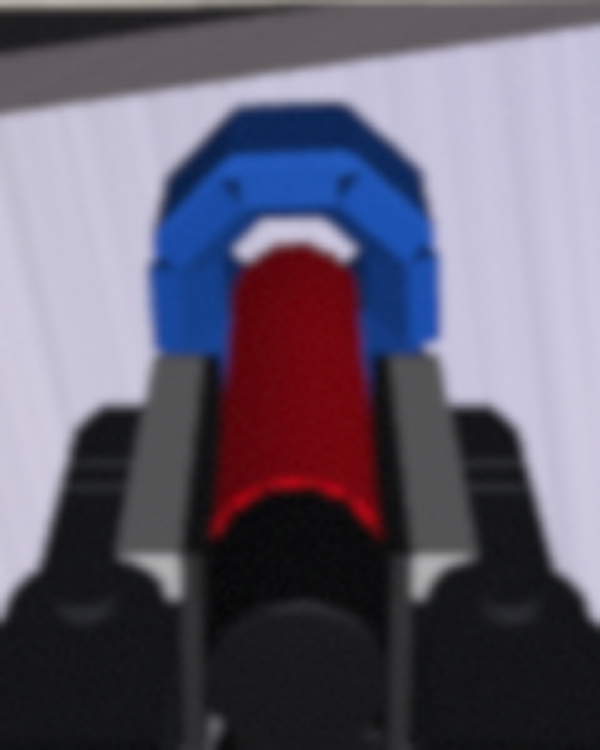

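Call:
drive_tool([
  [[0,0,-2],0],
  [[0,0,-4],0],
  [[0,0,-6],0],
  [[0,0,-8],0],
  [[0,0,-9],0],
  [[0,0,-10],0],
  [[0,0,-10],0],
  [[0,0,-10],0],
])

```text
time: 7.88
tool_pos: [551.5, 187.7, 125.3]
tcp_rot: [-180.0, 0.0, 95.0]
ft_force: [0.4, -0.4, -0.4]
finger_gap: 15.1
```

Call:
drive_tool([
  [[0,0,-1.5],0],
  [[0,0,-3],0],
  [[0,0,-4.5],0],
  [[0,0,-6],0],
  [[0,0,-7],0],
  [[0,0,-8],0],
  [[0,0,-8],0],
  [[0,0,-8],0],
])

```text
time: 8.55
tool_pos: [551.5, 187.7, 117.2]
tcp_rot: [-180.0, 0.0, 95.0]
ft_force: [0.2, -0.8, 0.4]
finger_gap: 15.1
```

Call:
drive_tool([
  [[0,0,-0.5],0],
  [[0,0,-1],0],
  [[0,0,-1.5],0],
  [[0,0,-2],0],
  [[0,0,-2],0],
  [[0,0,-2],0],
  [[0,0,-2],0],
  [[0,0,-2],0],
])

```text
time: 9.22
tool_pos: [551.7, 187.8, 115.8]
tcp_rot: [180.0, -0.0, 95.0]
ft_force: [-2.4, -0.2, 6.1]
finger_gap: 15.1
```

Run:
```python
from ov import *
snap('wrist','w7'); snap('scene','s7');s=r.sense(); print(s['time'],s['tool_pos'],s['tcp_rot'],s['ft_force'],s['wrist_torque'],s['finger_gap'])
crop('w7','c13',180,150,380,350,3.5);crop('s7','c14',320,200,420,320,6)
```

```text
9.3167 [551.71183882 187.81744283 115.82641426] [ 1.79967843e+02 -3.67391336e-03  9.50096025e+01] [-2.09629788 -0.94077336  5.09125832] [-0.14464849  0.38330444 -0.00650624] 15.084921749214871
```

View pics/c13.png

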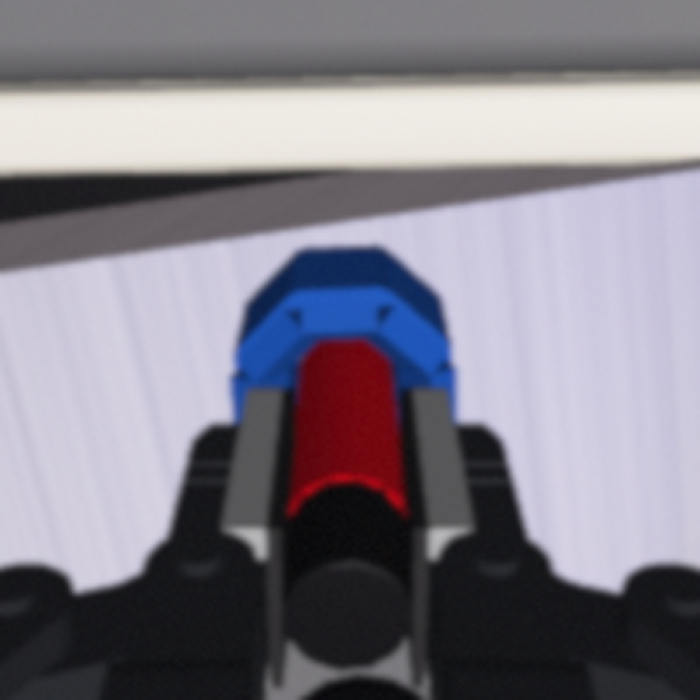

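View pics/c14.png

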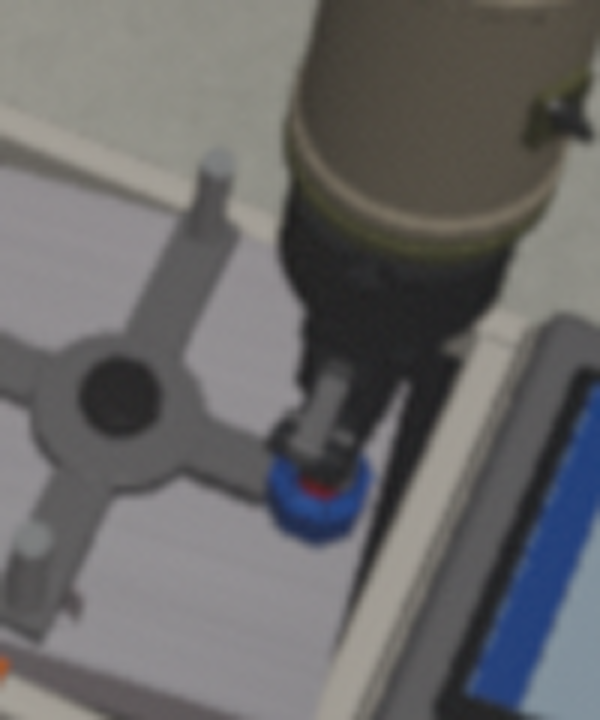

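Call:
drive_tool([
  [[0,0,1],0],
  [[0,0,1],0],
  [[0,0,1],0],
  [[0,0,1],0],
  [[0,0,1],0],
  [[0,0,1],0],
  [[0,0,1],0],
  [[0,0,1],0],
], fingers=40)

```text
time: 9.98
tool_pos: [551.5, 187.8, 116.3]
tcp_rot: [-180.0, -0.0, 95.0]
ft_force: [-0.6, 0.5, 0.3]
finger_gap: 40.0
```

Call:
drive_tool([
  [[0,0,8],0],
  [[0,0,20],0],
  [[0,0,40],0],
  [[0,0,60],0],
  [[0,0,75],0],
  [[0,0,80],0],
  [[0,0,80],0],
  [[0,0,80],0],
])

```text
time: 10.65
tool_pos: [551.6, 187.7, 196.6]
tcp_rot: [180.0, -0.0, 95.0]
ft_force: [-1.1, 0.3, -0.1]
finger_gap: 39.9
```

Run:
```python
from ov import *
snap('wrist','w8'); snap('scene','s8');s=r.sense(); print(s['time'],s['tool_pos'],s['tcp_rot'],s['ft_force'],s['finger_gap'],s['joint_pos'])
crop('s8','c15',260,200,420,320,5)
```

```text
10.75 [550.79749016 187.54037305 195.01443615] [-1.79886893e+02  1.79240574e-02  9.50033025e+01] [-0.59834878  0.61491118 -0.30827309] 40.19668483920956 [ 1.37551490e+01  6.71739235e+00  9.22228621e+01 -5.11623528e-04
  8.11742625e+01  8.75194317e+00]
```

View pics/w8.png

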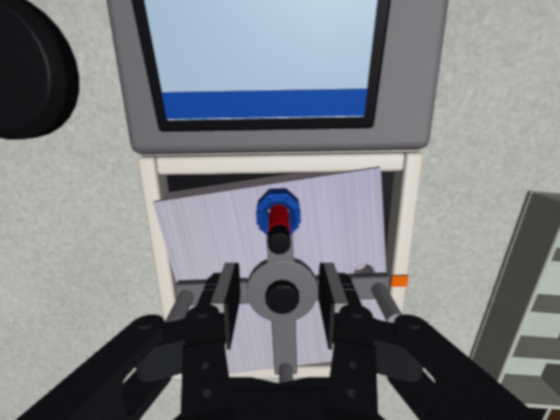

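View pics/c15.png

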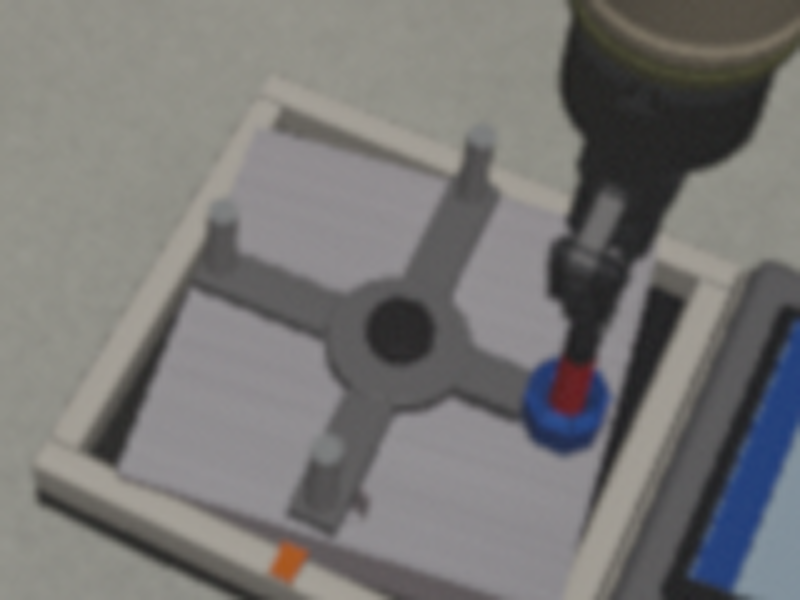

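Call:
drive_tool([
  [[6,-20,0],1],
  [[17,-55,0],2],
  [[28,-92,0],2],
  [[38,-127,-5],2],
  [[45,-150,-15],2],
  [[48,-163,-30],2],
  [[49,-169,-45],2],
  [[49,-169,-60],2],
], fingers=0, squeeze=30)

```text
time: 11.42
tool_pos: [599.9, 16.8, 134.2]
tcp_rot: [-179.9, 0.0, 96.9]
ft_force: [-0.1, -0.9, -0.3]
finger_gap: 0.2
```

Run:
```python
from ov import *
snap('wrist','w9'); snap('scene','s9');s=r.sense(); print(s['time'],s['tool_pos'],s['tcp_rot'],s['ft_force'],s['finger_gap'])
crop('s9','c16',240,180,400,300,5)
```

```text
11.5167 [597.55699066  18.28039062 131.56495058] [-1.79558139e+02 -8.14555594e-02  9.69429360e+01] [-1.13815774  0.46424027 -0.73453931] 0.3371149997416
```

View pics/w9.png

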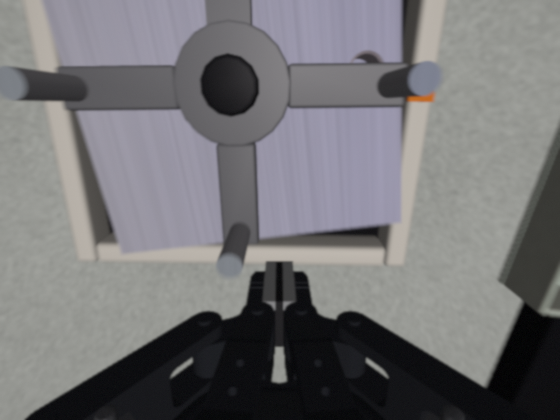

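View pics/c16.png

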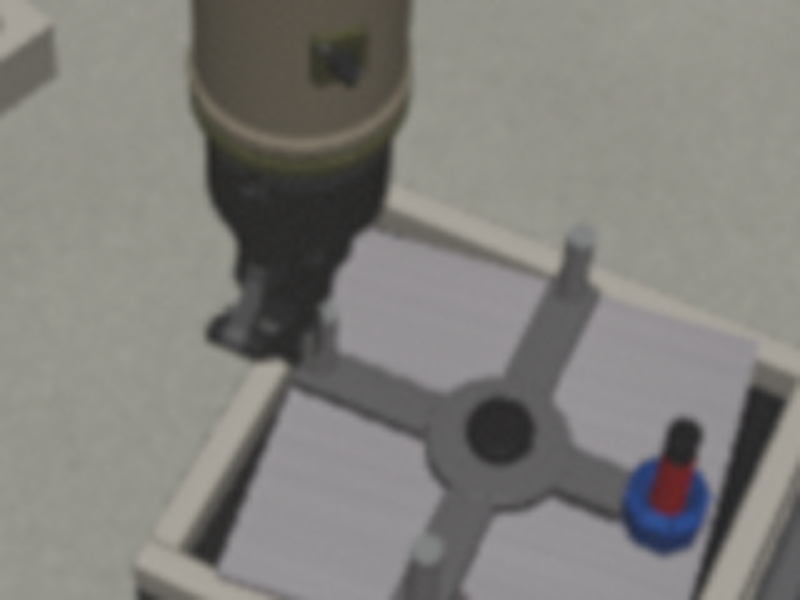

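Call:
drive_tool([
  [[0,0,-4],0],
  [[0,-1,-8],0],
  [[0,-2,-13],0],
  [[0,-2,-18],0],
  [[0,-2,-22],0],
  [[0,-2,-24],0],
  [[0,-2,-24],0],
  [[0,-2,-24],0],
])

```text
time: 12.18
tool_pos: [600.5, 16.8, 112.3]
tcp_rot: [-180.0, -0.0, 97.0]
ft_force: [0.3, -0.1, 0.4]
finger_gap: 0.4
```

Run:
```python
from ov import *
print(atz('w9',231,265,110))
snap('wrist','w10');s=r.sense(); print(s['time'],s['tool_pos'],s['tcp_rot'],s['ft_force'],s['finger_gap'])
```

```text
[574.55144549  19.19369511 110.        ]
12.2333 [600.62502612  16.80636887 112.52883631] [1.79984323e+02 1.98573169e-03 9.70089011e+01] [-0.64099936 -0.11411302  0.11399667] 0.038836753744360464
```

View pics/w10.png

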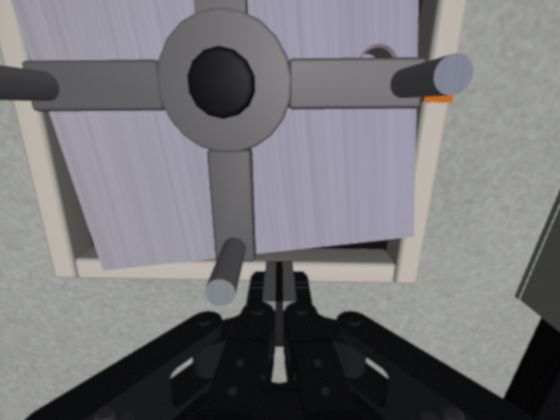

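Call:
drive_tool([
  [[-1,0,-0.5],0],
  [[-2,0,-1],0],
  [[-3,0,-1.5],0],
  [[-4,0,-2],0],
  [[-5,0,-2],0],
  [[-6,0,-2],0],
  [[-7,0,-2],0],
  [[-8,0,-2],0],
])

```text
time: 12.9
tool_pos: [592.5, 16.8, 110.3]
tcp_rot: [180.0, 0.0, 97.0]
ft_force: [1.2, -0.9, -1.1]
finger_gap: -0.0
```

Call:
drive_tool([
  [[-1,0,0],0],
  [[-2,0,0],0],
  [[-3,0,0],0],
  [[-4,0,0],0],
  [[-5,0,0],0],
  [[-6,0,0],0],
  [[-7,0,0],0],
  [[-8,0,0],0],
])

```text
time: 13.57
tool_pos: [584.4, 16.8, 110.3]
tcp_rot: [180.0, 0.0, 97.0]
ft_force: [2.1, 0.2, -0.7]
finger_gap: -0.0
```

Run:
```python
from ov import *
snap('wrist','w11');s=r.sense(); print(s['time'],s['tool_pos'],s['tcp_rot'],s['ft_force'],s['finger_gap'])
```

```text
13.6167 [584.26258224  16.75373211 110.30129517] [-1.79992461e+02 -3.15522432e-03  9.70039949e+01] [ 1.66085238 -0.55607857  0.87379806] 0.24749983613918614
```

View pics/w11.png

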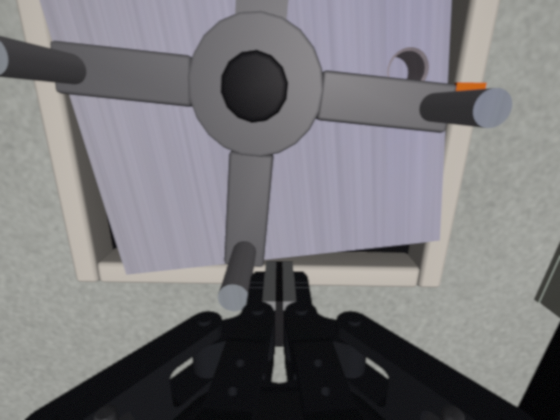

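```bash
cat > arc.py <<'E'
import sys,numpy as np
A=np.array([561.9,105.5])
def P(th,d=21.):
    t=np.radians(th); return A+90*np.array([np.cos(t),np.sin(t)])-d*np.array([np.sin(t),-np.cos(t)])
def rows(a,step,yaw_extra=0,n=8):
    p0=P(a); return [[[*[round(float(x),1) for x in P(a+step*i)-p0],0],round(step*i+yaw_extra*i/n,1)] for i in range(1,n+1)]
E
python3 - <<'E'
from arc import *
from h import *
print(P(-89),rows(-89,-1.5,-6))
for k in range(1,5): print(rows(-89-12*k,-1.5), P(-89-12*k-12))
hub=atz('w11',255,87,63); p=atz('w11',408,68,50); print(hub,p,np.degrees(np.arctan2(*(p-hub)[[1,0]])),np.linalg.norm((p-hub)[:2]))
ix=atz('w11',470,87,47);print(np.degrees(np.arctan2(*(ix-hub)[[1,0]])))
E
```

```text
[584.46751818  15.88020797] [[[-2.4, -0.6, 0], -2.2], [[-4.7, -1.1, 0], -4.5], [[-7.1, -1.5, 0], -6.8], [[-9.5, -1.9, 0], -9.0], [[-11.9, -2.2, 0], -11.2], [[-14.3, -2.4, 0], -13.5], [[-16.7, -2.6, 0], -15.8], [[-19.1, -2.7, 0], -18.0]]
[[[-2.4, -0.1, 0], -1.5], [[-4.8, -0.1, 0], -3.0], [[-7.3, 0.0, 0], -4.5], [[-9.7, 0.1, 0], -6.0], [[-12.1, 0.3, 0], -7.5], [[-14.5, 0.6, 0], -9.0], [[-16.9, 0.9, 0], -10.5], [[-19.3, 1.3, 0], -12.0]] [546.06480036  14.44920949]
[[[-2.4, 0.4, 0], -1.5], [[-4.7, 1.0, 0], -3.0], [[-7.1, 1.5, 0], -4.5], [[-9.4, 2.2, 0], -6.0], [[-11.7, 2.8, 0], -7.5], [[-14.0, 3.6, 0], -9.0], [[-16.3, 4.4, 0], -10.5], [[-18.6, 5.3, 0], -12.0]] [527.48031366  19.73121085]
[[[-2.2, 0.9, 0], -1.5], [[-4.4, 1.9, 0], -3.0], [[-6.6, 3.0, 0], -4.5], [[-8.8, 4.1, 0], -6.0], [[-10.9, 5.2, 0], -7.5], [[-13.0, 6.4, 0], -9.0], [[-15.1, 7.7, 0], -10.5], [[-17.1, 9.0, 0], -12.0]] [510.40013242  28.76171986]
[[[-2.0, 1.4, 0], -1.5], [[-3.9, 2.8, 0], -3.0], [[-5.9, 4.3, 0], -4.5], [[-7.7, 5.8, 0], -6.0], [[-9.6, 7.4, 0], -7.5], [[-11.4, 9.0, 0], -9.0], [[-13.1, 10.7, 0], -10.5], [[-14.8, 12.4, 0], -12.0]] [495.57074251  41.14605994]
[561.22431629 107.42172825  63.        ] [639.54337335 127.16957016  50.        ] 14.151912303454013 80.77036559851952
7.444529269312235
```

Call:
drive_tool([
  [[-2.4,-0.8,0],-2.2],
  [[-4.7,-1.3,0],-4.5],
  [[-7.1,-1.8,0],-6.8],
  [[-9.5,-2.2,0],-9],
  [[-11.9,-2.6,0],-11.2],
  [[-14.3,-3,0],-13.5],
  [[-16.7,-3.3,0],-15.8],
  [[-19.1,-3.5,0],-18],
])

```text
time: 14.28
tool_pos: [565.3, 13.1, 110.3]
tcp_rot: [180.0, 0.0, 78.9]
ft_force: [1.6, -0.6, -0.5]
finger_gap: -0.3
```

Call:
drive_tool([
  [[-2.4,-0.1,0],-1.5],
  [[-4.8,-0.1,0],-3],
  [[-7.3,0,0],-4.5],
  [[-9.7,0.1,0],-6],
  [[-12.1,0.3,0],-7.5],
  [[-14.5,0.6,0],-9],
  [[-16.9,0.9,0],-10.5],
  [[-19.3,1.3,0],-12],
])

```text
time: 14.95
tool_pos: [546.0, 14.4, 110.3]
tcp_rot: [180.0, 0.0, 66.9]
ft_force: [1.7, -0.6, -1.0]
finger_gap: 0.0
```

Call:
drive_tool([
  [[-2.4,0.4,0],-1.5],
  [[-4.7,1,0],-3],
  [[-7.1,1.5,0],-4.5],
  [[-9.4,2.2,0],-6],
  [[-11.7,2.8,0],-7.5],
  [[-14,3.6,0],-9],
  [[-16.3,4.4,0],-10.5],
  [[-18.6,5.3,0],-12],
])

```text
time: 15.62
tool_pos: [527.4, 19.7, 110.4]
tcp_rot: [180.0, 0.0, 54.9]
ft_force: [1.6, -1.0, -1.1]
finger_gap: -0.2
```

Run:
```python
from ov import *
snap('wrist','w12');snap('scene','s12');s=r.sense(); print(s['time'],s['tool_pos'],s['tcp_rot'],s['ft_force'],s['finger_gap'])
crop('s12','c17',260,200,420,320,5)
```

```text
15.7167 [527.15015348  19.82186948 110.29734316] [-1.79986366e+02  1.72173313e-02  5.49809089e+01] [ 1.09665065 -0.24488476 -0.30240745] 0.09228530407871942
```

View pics/w12.png

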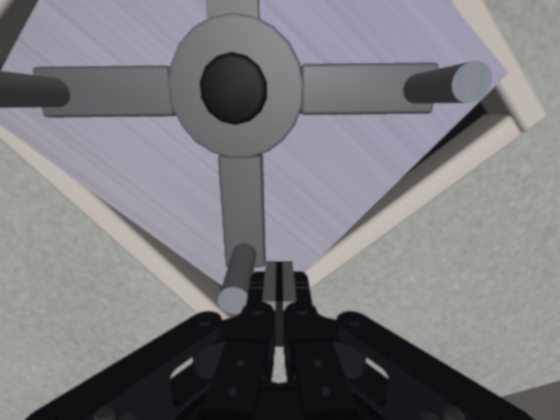

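View pics/c17.png

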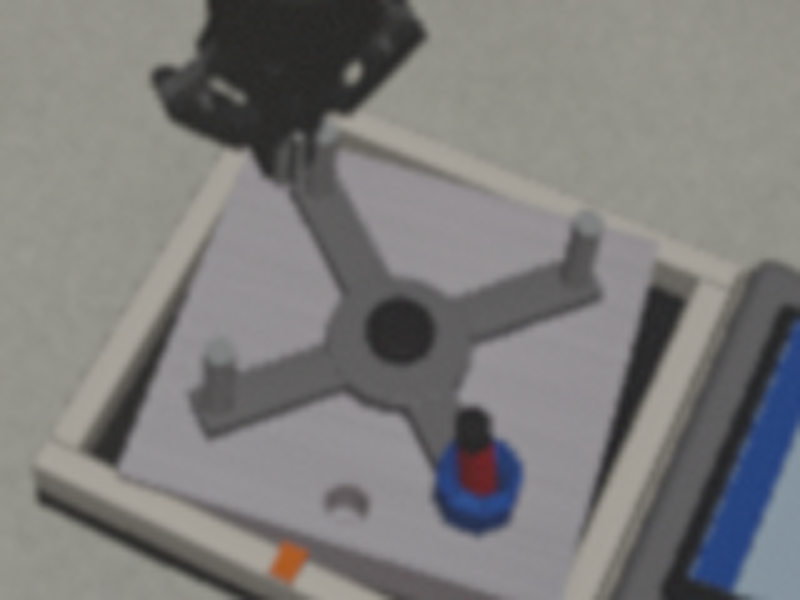

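Call:
drive_tool([
  [[-2.2,0.9,0],-1.5],
  [[-4.4,1.9,0],-3],
  [[-6.6,3,0],-4.5],
  [[-8.8,4.1,0],-6],
  [[-10.9,5.2,0],-7.5],
  [[-13,6.4,0],-9],
  [[-15.1,7.7,0],-10.5],
  [[-17.1,9,0],-12],
])

```text
time: 16.38
tool_pos: [510.4, 28.7, 110.4]
tcp_rot: [180.0, 0.0, 43.0]
ft_force: [0.9, -1.4, -0.8]
finger_gap: -0.2
```

Call:
drive_tool([
  [[-2,1.4,0],-1.5],
  [[-3.9,2.8,0],-3],
  [[-5.9,4.3,0],-4.5],
  [[-7.7,5.8,0],-6],
  [[-9.6,7.4,0],-7.5],
  [[-11.4,9,0],-9],
  [[-13.1,10.7,0],-10.5],
  [[-14.8,12.4,0],-12],
])

```text
time: 17.05
tool_pos: [495.6, 41.0, 110.4]
tcp_rot: [180.0, 0.0, 31.0]
ft_force: [0.0, -0.9, -0.1]
finger_gap: -0.0
```

Run:
```python
from ov import *
from arc import *
snap('scene','s13');s=r.sense(); print(s['time'],s['tool_pos'],s['tcp_rot'],s['ft_force'],s['finger_gap'])
crop('s13','c18',260,200,420,320,5)
print(P(-149))
print(rows(-149,-.75));print(rows(-155,-.3));print(rows(-157.4,-.3));print(rows(-159.8,-.3));
```

```text
17.1 [495.27895189  41.35004009 110.28761134] [-1.79995070e+02  2.21041502e-02  3.08810578e+01] [ 0.64671453 -0.11234091  1.00217738] -0.026515838824495857
[495.57074251  41.14605994]
[[[-0.8, 0.9, 0], -0.8], [[-1.7, 1.8, 0], -1.5], [[-2.5, 2.7, 0], -2.2], [[-3.3, 3.6, 0], -3.0], [[-4.1, 4.5, 0], -3.8], [[-4.8, 5.4, 0], -4.5], [[-5.6, 6.3, 0], -5.2], [[-6.4, 7.3, 0], -6.0]]
[[[-0.3, 0.4, 0], -0.3], [[-0.6, 0.8, 0], -0.6], [[-0.9, 1.1, 0], -0.9], [[-1.2, 1.5, 0], -1.2], [[-1.5, 1.9, 0], -1.5], [[-1.8, 2.3, 0], -1.8], [[-2.0, 2.7, 0], -2.1], [[-2.3, 3.1, 0], -2.4]]
[[[-0.3, 0.4, 0], -0.3], [[-0.6, 0.8, 0], -0.6], [[-0.8, 1.2, 0], -0.9], [[-1.1, 1.6, 0], -1.2], [[-1.4, 2.0, 0], -1.5], [[-1.7, 2.4, 0], -1.8], [[-1.9, 2.8, 0], -2.1], [[-2.2, 3.2, 0], -2.4]]
[[[-0.3, 0.4, 0], -0.3], [[-0.5, 0.8, 0], -0.6], [[-0.8, 1.2, 0], -0.9], [[-1.0, 1.6, 0], -1.2], [[-1.3, 2.0, 0], -1.5], [[-1.6, 2.5, 0], -1.8], [[-1.8, 2.9, 0], -2.1], [[-2.1, 3.3, 0], -2.4]]
```

View pics/c18.png

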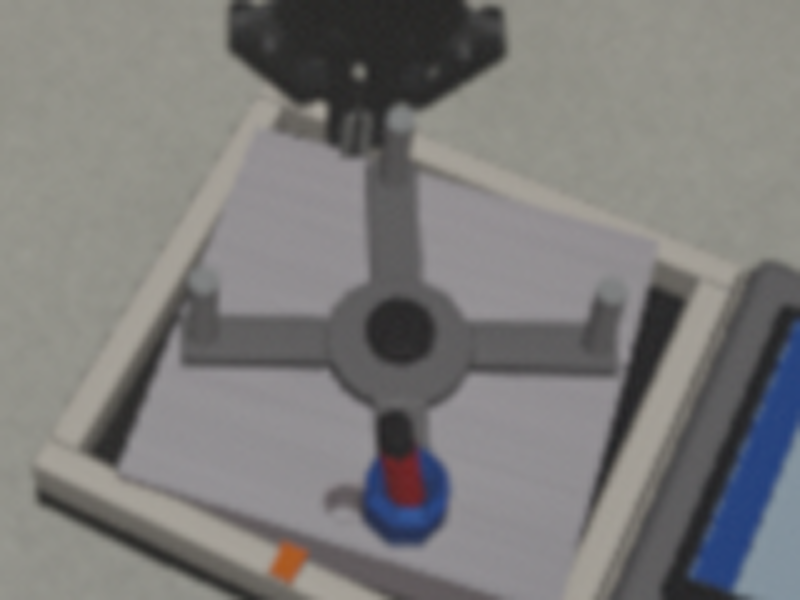

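Call:
drive_tool([
  [[-0.8,0.9,0],-0.8],
  [[-1.7,1.8,0],-1.5],
  [[-2.5,2.7,0],-2.2],
  [[-3.3,3.6,0],-3],
  [[-4.1,4.5,0],-3.8],
  [[-4.8,5.4,0],-4.5],
  [[-5.6,6.3,0],-5.2],
  [[-6.4,7.3,0],-6],
])

```text
time: 17.77
tool_pos: [489.2, 48.6, 110.3]
tcp_rot: [180.0, -0.0, 24.9]
ft_force: [0.7, -2.0, 0.2]
finger_gap: 0.4
```

Call:
drive_tool([
  [[-0.3,0.4,0],-0.3],
  [[-0.6,0.8,0],-0.6],
  [[-0.9,1.1,0],-0.9],
  [[-1.2,1.5,0],-1.2],
  [[-1.5,1.9,0],-1.5],
  [[-1.8,2.3,0],-1.8],
  [[-2,2.7,0],-2.1],
  [[-2.3,3.1,0],-2.4],
])

```text
time: 18.43
tool_pos: [486.9, 51.7, 110.3]
tcp_rot: [180.0, -0.0, 22.6]
ft_force: [0.7, -0.8, -0.1]
finger_gap: -0.0
```

Call:
drive_tool([
  [[-0.3,0.4,0],-0.3],
  [[-0.6,0.8,0],-0.6],
  [[-0.8,1.2,0],-0.9],
  [[-1.1,1.6,0],-1.2],
  [[-1.4,2,0],-1.5],
  [[-1.7,2.4,0],-1.8],
  [[-1.9,2.8,0],-2.1],
  [[-2.2,3.2,0],-2.4],
])

```text
time: 19.1
tool_pos: [484.7, 54.9, 110.3]
tcp_rot: [-180.0, 0.0, 20.2]
ft_force: [0.5, -0.8, 0.1]
finger_gap: -0.2
```

Run:
```python
from ov import *
from arc import *
snap('scene','s14');s=r.sense(); print(s['time'],s['tool_pos'],s['tcp_rot'],s['ft_force'],s['finger_gap'])
crop('s14','c19',260,200,420,320,5)
print(P(-159.8))
for a in(-159.8,-161.4,-163,-164.6,-166.2):print(rows(a,-.2))
```

```text
19.15 [484.6392175   54.95747146 110.30093772] [-1.79995141e+02 -9.47846670e-04  2.01568497e+01] [ 0.56550747 -1.1695894   0.03668734] 0.03455230700238531
[484.68689013  54.71480861]
[[[-0.2, 0.3, 0], -0.2], [[-0.4, 0.5, 0], -0.4], [[-0.5, 0.8, 0], -0.6], [[-0.7, 1.1, 0], -0.8], [[-0.9, 1.4, 0], -1.0], [[-1.0, 1.6, 0], -1.2], [[-1.2, 1.9, 0], -1.4], [[-1.4, 2.2, 0], -1.6]]
[[[-0.2, 0.3, 0], -0.2], [[-0.3, 0.5, 0], -0.4], [[-0.5, 0.8, 0], -0.6], [[-0.7, 1.1, 0], -0.8], [[-0.8, 1.4, 0], -1.0], [[-1.0, 1.7, 0], -1.2], [[-1.2, 1.9, 0], -1.4], [[-1.3, 2.2, 0], -1.6]]
[[[-0.2, 0.3, 0], -0.2], [[-0.3, 0.6, 0], -0.4], [[-0.5, 0.8, 0], -0.6], [[-0.6, 1.1, 0], -0.8], [[-0.8, 1.4, 0], -1.0], [[-1.0, 1.7, 0], -1.2], [[-1.1, 2.0, 0], -1.4], [[-1.3, 2.2, 0], -1.6]]
[[[-0.2, 0.3, 0], -0.2], [[-0.3, 0.6, 0], -0.4], [[-0.5, 0.9, 0], -0.6], [[-0.6, 1.1, 0], -0.8], [[-0.8, 1.4, 0], -1.0], [[-0.9, 1.7, 0], -1.2], [[-1.1, 2.0, 0], -1.4], [[-1.2, 2.3, 0], -1.6]]
[[[-0.1, 0.3, 0], -0.2], [[-0.3, 0.6, 0], -0.4], [[-0.4, 0.9, 0], -0.6], [[-0.6, 1.2, 0], -0.8], [[-0.7, 1.4, 0], -1.0], [[-0.9, 1.7, 0], -1.2], [[-1.0, 2.0, 0], -1.4], [[-1.1, 2.3, 0], -1.6]]
```

View pics/c19.png

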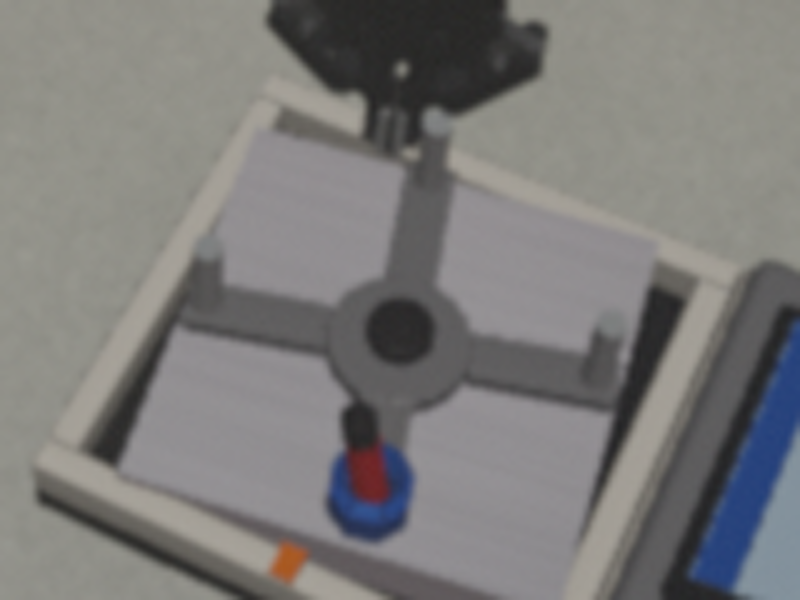

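Call:
drive_tool([
  [[-0.2,0.3,0],-0.2],
  [[-0.4,0.5,0],-0.4],
  [[-0.5,0.8,0],-0.6],
  [[-0.7,1.1,0],-0.8],
  [[-0.9,1.4,0],-1.0],
  [[-1.0,1.6,0],-1.2],
  [[-1.2,1.9,0],-1.4],
  [[-1.4,2.2,0],-1.6],
])

```text
time: 19.82
tool_pos: [483.3, 57.0, 110.3]
tcp_rot: [180.0, -0.0, 18.6]
ft_force: [0.6, -0.8, -0.1]
finger_gap: 0.0
```

Call:
drive_tool([
  [[-0.2,0.3,0],-0.2],
  [[-0.3,0.5,0],-0.4],
  [[-0.5,0.8,0],-0.6],
  [[-0.7,1.1,0],-0.8],
  [[-0.8,1.4,0],-1.0],
  [[-0.8,1.4,0],-1.0],
  [[-0.8,1.4,0],-1.0],
  [[-0.8,1.4,0],-1.0],
])

```text
time: 20.48
tool_pos: [482.5, 58.5, 110.3]
tcp_rot: [-180.0, 0.0, 17.6]
ft_force: [0.9, -1.2, -0.2]
finger_gap: 0.1
```

Run:
```python
from ov import *
snap('scene','s15');s=r.sense(); print(s['time'],s['tool_pos'],s['tcp_rot'],s['ft_force'],s['finger_gap'])
crop('s15','c20',260,200,420,320,5)
```

```text
20.5333 [482.47762465  58.4729005  110.27906171] [-1.79995356e+02  2.63427189e-03  1.76065208e+01] [0.34957446 0.15141212 1.02361959] 0.03494810249691923
```

View pics/c20.png

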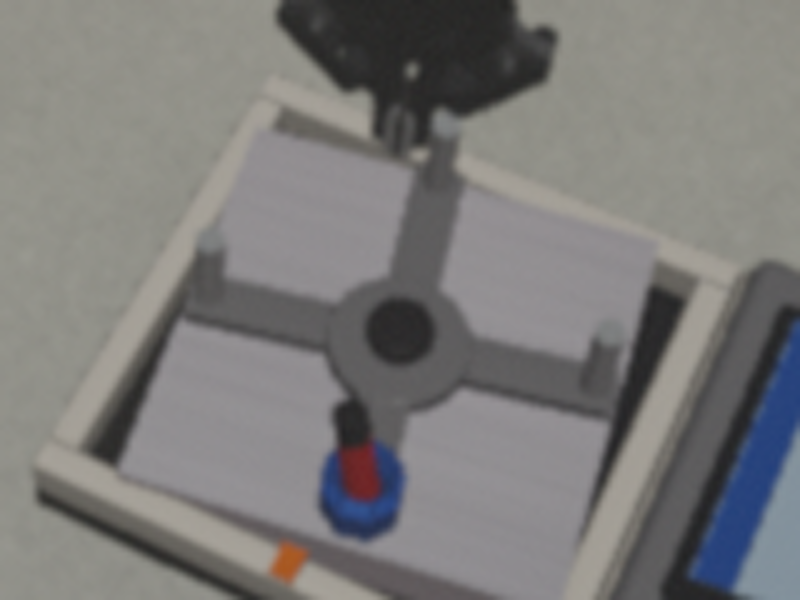

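Run:
```python
from ov import *
A=np.array([561.9,105.5])
for (x,y) in((346,502),(346,505),(346,508)):
    p=atz('s12',*cp(260,200,5,x,y),50); d=p[:2]-A; print(p,np.hypot(*d),np.degrees(np.arctan2(d[1],d[0])))
# current well from s15 ring centre at z80
for (x,y) in((362,488),(362,484)):
    p=atz('s15',*cp(260,200,5,x,y),80); d=p[:2]-A; print('ring',p,np.hypot(*d),np.degrees(np.arctan2(d[1],d[0])))
for (x,y) in((351,408),):
    p=atz('s15',*cp(260,200,5,x,y),130); d=p[:2]-A; print('std top',p,np.hypot(*d),np.degrees(np.arctan2(d[1],d[0])))
# post b top
for (x,y) in((446,118),):
    p=atz('s15',*cp(260,200,5,x,y),110); d=p[:2]-A; print('b',p,np.hypot(*d),np.degrees(np.arctan2(d[1],d[0])))
```

```text
[639.68023166 124.19406664  50.        ] 79.99520338742424 13.514406177616788
[640.93794505 124.94002819  50.        ] 81.39355904023272 13.818079489215258
[642.19357992 125.68475694  50.        ] 82.79180749577102 14.11101009585384
ring [644.11655756 132.60094725  80.        ] 86.56802919293881 18.243709564079715
ring [642.47163581 131.63419798  80.        ] 84.7041014399297 17.9709777843559
std top [638.62856695 120.06459794 130.        ] 78.09865875182575 10.747999424940954
b [472.96411848  74.74617818 110.        ] 94.10307422241733 -160.92473307905416
```

Call:
drive_tool([
  [[-0.2,0.3,0],-0.2],
  [[-0.3,0.6,0],-0.4],
  [[-0.5,0.8,0],-0.6],
  [[-0.6,1.1,0],-0.8],
  [[-0.8,1.4,0],-1.0],
  [[-0.8,1.4,0],-1.0],
  [[-0.8,1.4,0],-1.0],
  [[-0.8,1.4,0],-1.0],
])

```text
time: 21.2
tool_pos: [481.7, 59.9, 110.3]
tcp_rot: [-180.0, 0.0, 16.6]
ft_force: [-0.1, -0.2, 0.3]
finger_gap: -0.1
```

Call:
drive_tool([
  [[-0.2,0.3,0],-0.2],
  [[-0.3,0.6,0],-0.4],
  [[-0.5,0.8,0],-0.6],
  [[-0.6,1.1,0],-0.8],
  [[-0.8,1.4,0],-1.0],
  [[-0.8,1.4,0],-1.0],
  [[-0.8,1.4,0],-1.0],
  [[-0.8,1.4,0],-1.0],
])

```text
time: 21.87
tool_pos: [480.9, 61.3, 110.3]
tcp_rot: [-180.0, 0.0, 15.6]
ft_force: [-0.3, -1.1, -0.0]
finger_gap: 0.0
```

Run:
```python
from ov import *
snap('scene','s16');s=r.sense(); print(s['time'],s['tool_pos'],s['tcp_rot'],s['ft_force'],s['finger_gap'])
crop('s16','c21',260,200,420,320,5)
```

```text
21.9167 [480.8268992   61.30841462 110.23829096] [-1.79989279e+02  6.21923362e-03  1.56083863e+01] [-0.01769974  0.13950683  0.30623975] 0.10626784941055178
```

View pics/c21.png

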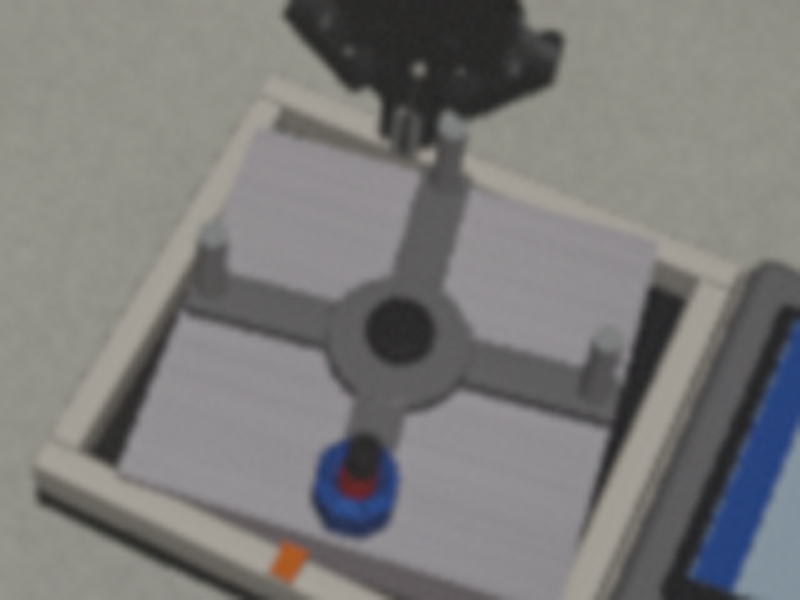

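Call:
drive_tool([
  [[-0.1,0.2,0],0],
  [[-0.2,0.4,0],0],
  [[-0.3,0.6,0],-0.2],
  [[-0.4,0.8,0],-0.4],
  [[-0.5,1.0,0],-0.6],
  [[-0.5,1.0,0],-0.6],
  [[-0.5,1.0,0],-0.6],
  [[-0.5,1.0,0],-0.6],
])

```text
time: 22.58
tool_pos: [480.4, 62.3, 110.3]
tcp_rot: [-180.0, 0.0, 15.0]
ft_force: [-0.1, -1.9, -0.6]
finger_gap: 0.0
```

Run:
```python
from ov import *
s=r.sense(); print(s['time'],s['tool_pos'],s['ft_force'])
```

```text
22.5833 [480.37614452  62.2653639  110.26203538] [-0.08311559 -1.94839092 -0.63533211]
```

Call:
drive_tool([
  [[-0.1,0.2,0],0],
  [[-0.2,0.4,0],0],
  [[-0.3,0.6,0],-0.2],
  [[-0.4,0.8,0],-0.4],
  [[-0.4,0.8,0],-0.4],
  [[-0.4,0.8,0],-0.4],
  [[-0.4,0.8,0],-0.4],
  [[-0.4,0.8,0],-0.4],
])

```text
time: 23.25
tool_pos: [480.0, 63.1, 110.3]
tcp_rot: [-180.0, 0.0, 14.6]
ft_force: [0.4, -0.7, -0.3]
finger_gap: 0.1
```

Call:
drive_tool([
  [[-0.1,0.2,0],0],
  [[-0.2,0.4,0],0],
  [[-0.3,0.6,0],-0.2],
  [[-0.4,0.8,0],-0.4],
  [[-0.4,0.8,0],-0.4],
  [[-0.4,0.8,0],-0.4],
  [[-0.4,0.8,0],-0.4],
  [[-0.4,0.8,0],-0.4],
])

```text
time: 23.92
tool_pos: [479.6, 63.9, 110.3]
tcp_rot: [-180.0, 0.0, 14.2]
ft_force: [0.3, -0.2, 0.6]
finger_gap: -0.2
```

Call:
drive_tool([
  [[-0.1,0.2,0],0],
  [[-0.2,0.4,0],0],
  [[-0.3,0.6,0],-0.2],
  [[-0.4,0.8,0],-0.4],
  [[-0.4,0.8,0],-0.4],
  [[-0.4,0.8,0],-0.4],
  [[-0.4,0.8,0],-0.4],
  [[-0.4,0.8,0],-0.4],
])

```text
time: 24.58
tool_pos: [479.2, 64.7, 110.3]
tcp_rot: [-180.0, 0.0, 13.8]
ft_force: [-0.2, -0.2, -0.1]
finger_gap: -0.1
```

Run:
```python
from ov import *
snap('scene','s17');snap('wrist','w17');s=r.sense(); print(s['time'],s['tool_pos'],s['tcp_rot'],s['ft_force'],s['finger_gap'])
crop('s17','c22',260,200,420,320,5)
```

```text
24.6833 [479.19830741  64.6516553  110.30343701] [-1.79996442e+02 -9.62962767e-05  1.38068587e+01] [ 0.58876075 -0.25477441 -0.28907255] -0.05709933073721002
```

View pics/c22.png

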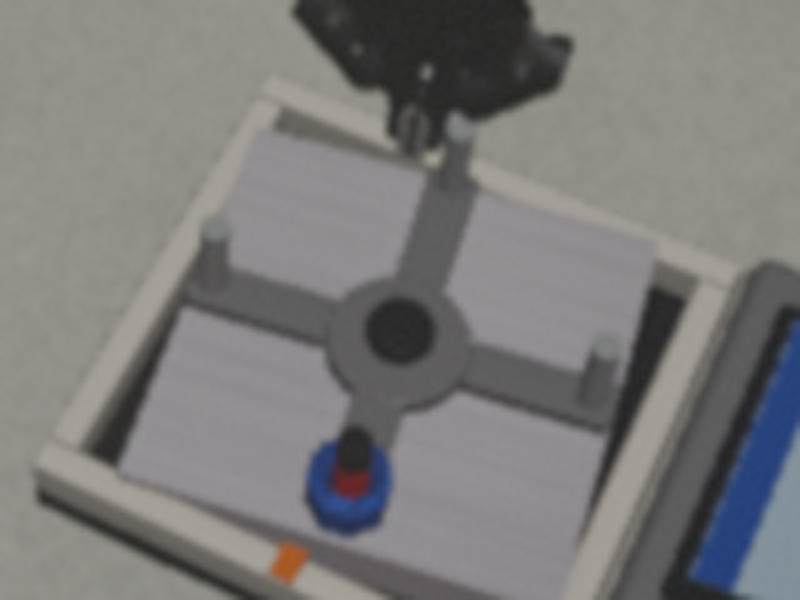

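View pics/w17.png

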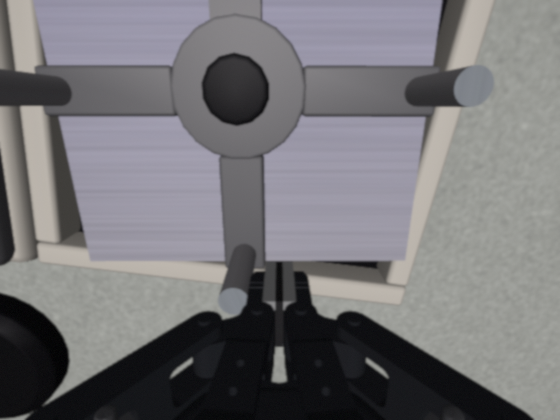

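Call:
drive_tool([
  [[-0.1,0.2,0],0],
  [[-0.1,0.4,0],0],
  [[-0.2,0.6,0],-0.2],
  [[-0.3,0.8,0],-0.4],
  [[-0.3,0.8,0],-0.4],
  [[-0.3,0.8,0],-0.4],
  [[-0.3,0.8,0],-0.4],
  [[-0.3,0.8,0],-0.4],
])

```text
time: 25.35
tool_pos: [478.9, 65.4, 110.3]
tcp_rot: [-180.0, 0.0, 13.4]
ft_force: [1.6, -0.6, -0.9]
finger_gap: -0.0
```

Call:
drive_tool([
  [[-0.1,0.2,0],0],
  [[-0.1,0.4,0],0],
  [[-0.2,0.6,0],-0.2],
  [[-0.3,0.8,0],-0.4],
  [[-0.3,0.8,0],-0.4],
  [[-0.3,0.8,0],-0.4],
  [[-0.3,0.8,0],-0.4],
  [[-0.3,0.8,0],-0.4],
])

```text
time: 26.02
tool_pos: [478.6, 66.3, 110.3]
tcp_rot: [-180.0, -0.0, 13.0]
ft_force: [-0.2, -1.4, -0.1]
finger_gap: -0.1
```

Call:
drive_tool([
  [[-0.1,0.2,0],0],
  [[-0.1,0.4,0],0],
  [[-0.2,0.6,0],-0.2],
  [[-0.3,0.8,0],-0.4],
  [[-0.3,0.8,0],-0.4],
  [[-0.3,0.8,0],-0.4],
  [[-0.3,0.8,0],-0.4],
  [[-0.3,0.8,0],-0.4],
])

```text
time: 26.68
tool_pos: [478.3, 67.0, 110.3]
tcp_rot: [-180.0, 0.0, 12.6]
ft_force: [1.3, -0.8, 0.3]
finger_gap: 0.3
```

Run:
```python
from ov import *
snap('scene','s18');s=r.sense(); print(s['time'],s['tool_pos'],s['tcp_rot'],s['ft_force'],s['finger_gap'])
im=[cv2.resize(cv2.imread(f'pics/{n}.png')[270:312,312:352],None,fx=6,fy=6,interpolation=cv2.INTER_CUBIC) for n in('s16','s17','s18')]
cv2.imwrite('pics/c23.png',np.hstack(im))
```

```text
26.7333 [478.27079859  67.044353   110.26850921] [-1.79997761e+02  3.20671850e-03  1.26066384e+01] [-0.16884865 -1.10436865 -0.54545716] 0.42958114754668664
```

View pics/c23.png

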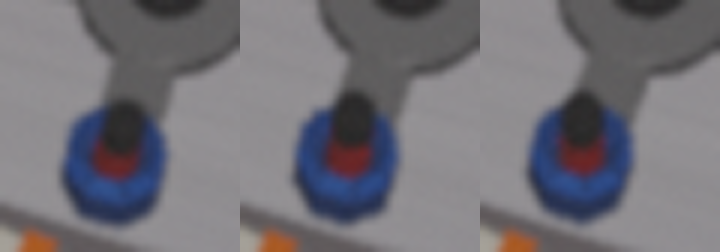

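Call:
drive_tool([
  [[-0.1,0.2,0],0],
  [[-0.1,0.4,0],0],
  [[-0.2,0.6,0],-0.2],
  [[-0.2,0.6,0],-0.3],
  [[-0.2,0.6,0],-0.3],
  [[-0.2,0.6,0],-0.3],
  [[-0.2,0.6,0],-0.3],
  [[-0.2,0.6,0],-0.3],
])

```text
time: 27.4
tool_pos: [478.1, 67.6, 110.3]
tcp_rot: [180.0, -0.0, 12.3]
ft_force: [0.5, -3.4, 0.5]
finger_gap: 0.2
```

Force rising (3.4 N). Small steps from here.

Call:
drive_tool([
  [[0,0.1,0],0],
  [[0,0.2,0],0],
  [[-0.1,0.3,0],0],
  [[-0.1,0.4,0],0],
  [[-0.1,0.4,0],0],
  [[-0.1,0.4,0],0],
  [[-0.1,0.4,0],0],
  [[-0.1,0.4,0],0],
])

```text
time: 28.07
tool_pos: [478.0, 68.0, 110.3]
tcp_rot: [180.0, -0.0, 12.3]
ft_force: [1.2, -3.3, 1.0]
finger_gap: 0.2
```

Call:
drive_tool([
  [[0,0.1,0],0],
  [[0,0.2,0],0],
  [[-0.1,0.3,0],0],
  [[-0.1,0.4,0],0],
  [[-0.1,0.4,0],0],
  [[-0.1,0.4,0],0],
  [[-0.1,0.4,0],0],
  [[-0.1,0.4,0],0],
])

```text
time: 28.73
tool_pos: [478.0, 68.3, 110.3]
tcp_rot: [180.0, -0.0, 12.3]
ft_force: [1.6, -4.9, 0.7]
finger_gap: -0.1
```

Call:
drive_tool([
  [[0,0.1,0],0],
  [[0,0.2,0],0],
  [[-0.1,0.3,0],0],
  [[-0.1,0.4,0],0],
  [[-0.1,0.4,0],0],
  [[-0.1,0.4,0],0],
  [[-0.1,0.4,0],0],
  [[-0.1,0.4,0],0],
])

```text
time: 29.4
tool_pos: [477.9, 68.4, 110.3]
tcp_rot: [180.0, -0.0, 12.3]
ft_force: [1.6, -6.2, 0.2]
finger_gap: 0.1
```

Call:
drive_tool([
  [[0,0.1,0],0],
  [[0,0.2,0],0],
  [[-0.1,0.3,0],0],
  [[-0.1,0.3,0],0],
  [[-0.1,0.3,0],0],
  [[-0.1,0.3,0],0],
  [[-0.1,0.3,0],0],
  [[-0.1,0.3,0],0],
])

```text
time: 30.07
tool_pos: [477.9, 68.6, 110.3]
tcp_rot: [179.9, -0.0, 12.3]
ft_force: [0.8, -7.6, 0.5]
finger_gap: -0.1
```

Run:
```python
from ov import *
for i in range(3):
    snap('scene','s19'); s=r.sense(); print(s['time'],s['tool_pos'],s['ft_force'])
```

```text
30.1167 [477.90445737  68.60148407 110.36742972] [ 1.94579739 -6.59726927  0.28548524]
30.1667 [477.86864761  68.57833843 110.34525357] [ 1.68158978 -7.36674021 -0.37357709]
30.2167 [477.89770282  68.60027061 110.38107535] [ 0.96419855 -7.20264704 -0.31895771]
```

Call:
drive_tool([
  [[0,0.1,0],0],
  [[-0.1,0.2,0],0],
  [[-0.1,0.2,0],0],
  [[-0.1,0.2,0],0],
  [[-0.1,0.2,0],0],
  [[-0.1,0.2,0],0],
  [[-0.1,0.2,0],0],
  [[-0.1,0.2,0],0],
])

```text
time: 30.88
tool_pos: [477.8, 68.7, 110.4]
tcp_rot: [179.9, -0.0, 12.3]
ft_force: [2.0, -7.4, -0.9]
finger_gap: -0.1
```

Run:
```python
from ov import *
for i in range(5):
    snap('scene','s19'); s=r.sense(); print(s['time'],s['tool_pos'],s['ft_force'],np.linalg.norm(s['ft_force'][:2]))
crop('s19','c24',260,200,420,320,5)
```

```text
30.9333 [477.83848062  68.68290407 110.36082326] [ 2.1925419  -7.58362174  0.15342178] 7.894210452296803
30.9833 [477.85132387  68.71402058 110.38381867] [ 1.16422469 -7.25037675 -0.23810246] 7.343254196151839
31.0333 [477.83848147  68.71125962 110.35817065] [ 1.11491211 -7.88863179 -0.16532642] 7.967028333569223
31.0833 [477.84529611  68.69019519 110.37959853] [ 2.5192262  -7.30221244  0.23620865] 7.724558705543895
31.1333 [477.82441223  68.69806694 110.34821696] [ 1.11349241 -7.29963598 -0.18577638] 7.384074137377623
```

View pics/c24.png

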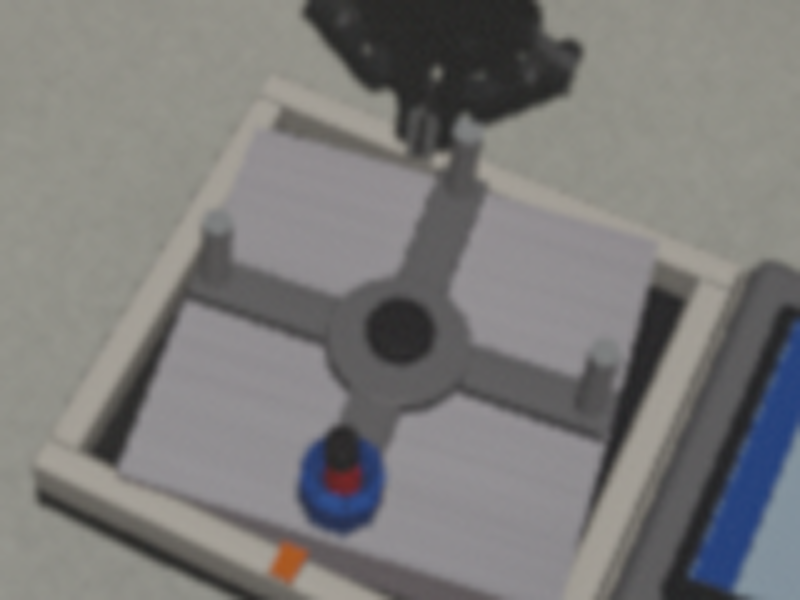

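Call:
drive_tool([
  [[-0.1,0.2,0],0],
  [[-0.1,0.3,0],0],
  [[-0.1,0.3,0],0],
  [[-0.1,0.3,0],0],
  [[-0.1,0.3,0],0],
  [[-0.1,0.3,0],0],
  [[-0.1,0.3,0],0],
  [[-0.1,0.3,0],0],
])

```text
time: 31.8
tool_pos: [477.8, 68.8, 110.4]
tcp_rot: [179.9, -0.0, 12.3]
ft_force: [1.6, -7.8, -0.9]
finger_gap: 0.3
```

Run:
```python
from ov import *
for i in range(4):
    snap('wrist','w19'); s=r.sense(); print(s['time'],s['tool_pos'],s['ft_force'],np.linalg.norm(s['ft_force'][:2]))
```

```text
31.85 [477.75612001  68.83217535 110.34207181] [ 2.06835709 -8.45612066 -0.06932901] 8.705405078702073
31.9 [477.80524218  68.82440972 110.39719238] [ 1.25454486 -7.67453585 -0.61437722] 7.77639911843787
31.95 [477.79259192  68.82324179 110.39038195] [ 1.8127741  -8.59296669 -0.35135924] 8.782096924122357
32.0 [477.78180147  68.80782667 110.36883233] [ 1.38141057 -7.72774298 -0.49172874] 7.850242466651423
```

Call:
drive_tool([
  [[0,0,0],0],
  [[0,0,0],0],
  [[0.3,-1,0],0],
  [[1,-4,0],0],
  [[3,-10,0],0],
  [[5,-16,0],0],
  [[6,-20,0],0],
  [[6,-20,0],0],
])

```text
time: 32.67
tool_pos: [483.7, 48.9, 110.3]
tcp_rot: [-180.0, -0.0, 12.3]
ft_force: [0.1, -0.4, -1.0]
finger_gap: -0.1
```

Call:
drive_tool([
  [[0,0,10],0],
  [[0,0,25],0],
  [[0,-5,50],0],
  [[0,-20,75],0],
  [[0,-40,100],0],
  [[0,-60,110],0],
  [[0,-70,115],0],
  [[0,-70,115],0],
])

```text
time: 33.33
tool_pos: [484.3, -21.9, 227.2]
tcp_rot: [179.9, -0.2, 12.2]
ft_force: [-0.1, 0.4, 0.1]
finger_gap: 0.2
```

Run:
```python
from ov import *
snap('scene','s20');snap('wrist','w20');snap('top','t20'); s=r.sense(); print(s['time'],s['tool_pos'],s['ft_force'],s['qd'])
crop('s20','c25',260,200,420,320,5);crop('t20','c26',155,155,260,260,6)
t=[atz('s20',*cp(260,200,5,x,y),105) for x,y in((345,437),)];print(t)
```

```text
33.4833 [482.80520765 -19.59820005 224.03896922] [ 0.15187517 -0.07716755 -0.64100365] [ 0.69057869  0.38001765  0.4811244  -0.02962748  0.0107011  -0.14770284]
[array([639.33187567, 119.41977034, 105.        ])]
```

View pics/c25.png

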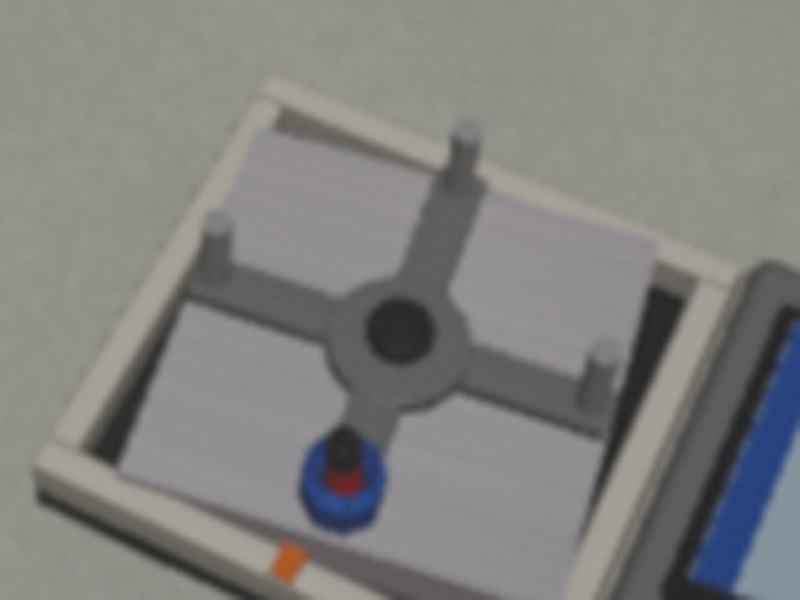

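View pics/s20.png

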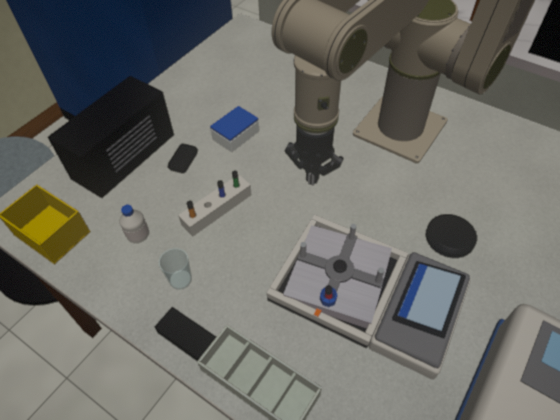

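View pics/c26.png

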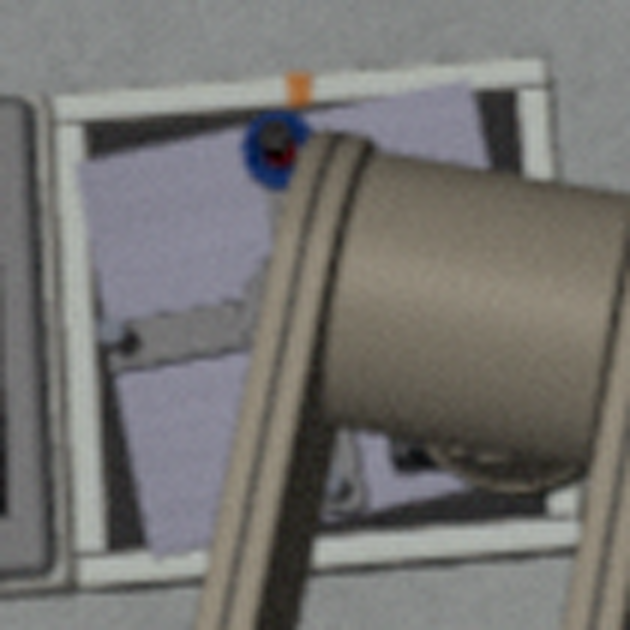

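Run:
```python
from ov import *
print(tri(('s20',*cp(260,200,5,345,438)),('t20',*cp(155,155,6,275,134))))
print(r.hand_in())
```

```text
(array([640.76023094, 119.10754819, 106.17348211]), [np.float64(0.9232191906730174), np.float64(0.9232191906731654)])
the job is handed in; nothing more can be done
None
```

The red standard is in the read port and the carousel is locked. I handed the job in after about 33.5 s of robot time.

- **Placing:** I took the red standard from its rack hole, lowered it into the carousel's well until its foot touched the deck (about 5–6 N), and let go.
- **Turning:** I pushed post_b clockwise, opposite the well, at 30 mm/s or less and slower near the port. The push readings stayed at about 1–2 N until the standard dropped.
- **Locking:** After the drop the post moved about 7 mm before the force climbed. I expected less, from the 3 mm of play stated. The force then rose steadily, and I leaned at about 8.3 N for about 0.7 s (highest reading 8.8 N). Readings came only at the end of each move and in checks between moves, so a brief higher force in between would not have shown.
- **Last checks:** From two views, the top of the standard is 106 mm above the table, against 105 mm for fully dropped (130 mm before the drop). The port centre is about 8° counter-clockwise of the index mark, within the allowed range. The arm is clear of everything, with about 0 N on it, and the other standards and objects look unmoved in the scene picture.
- **Disagreement:** The wrist camera put points near the carousel 2–4 mm farther in y than the two fixed cameras. I placed the standard midway between, well inside the funnel's tolerance.

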